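# Press a filter cartridge's cap home in the bar clamp

### The arm

A 6-joint arm with a two-finger parallel gripper is mounted at the origin on the work surface. World frame = base frame: x ahead of the robot, y to its left, z up, the work surface at z = 0. Lengths are in m, angles in rad, forces in N, time in s.
With the tool pointing down it reaches from about 0.35 to 1 m from the base axis. Payload 7.1 kg.
Tool frame: the origin (TCP) lies at the very end of the fingers, on their centre line; the grasp point (between the pads) lies 19 mm behind it; z points along the fingers, y is the direction in which the jaws open and shut (so a half turn about z gives the same grasp; the last joint's range is limited). The gripper opens to 85 mm and grips with 20 to 120 N. Pads are 22 mm wide; open, the fingers measure 114 mm over their backs; the gripper's body (76 mm by 85 mm) begins 54 mm behind the grasp point. The pads swing forward as they close: fully open they stand 13 mm farther back than shut.
Start: joints at [-1.333, 0.423, 1.63, -0, 1.089, -0.019], TCP at [0.159, -0.604, 0.231] pointing down, gripper open.
Joint ranges: [-3, 3], [-0.9, 2.11], [0.09, 2.58], [-1.31, 4.45], [0.11, 2.69], [-2.54, 2.54]. Speed limits (rad/s): [2.39, 2.39, 3.01, 3.14, 3.14, 3.14].

### API

Orientations are given as a rotation vector (axis times angle).
In Python, from plant import * gives the robot as it stands.
- The arm moves only by the shell command python3 -m handwheel 'ROWS'. ROWS is JSON, a list of rows, each a list of 3 entries, a list of its own where there are three numbers: the opening, from 0 (shut) to 1 (fully open), then the shift along the tool's x, y, z in cm, then the turn, a rotation vector about the tool's x, y, z in rad. In form: [[fingers, [dx, dy, dz], [ax, ay, az]], ...]. A call has 1 to 5 rows; each row shifts and turns the pose as measured when the row begins, along the tool's axes as they then stand; what a row does not reach is not made up. A row lasts 1/10 s, in which the tool goes at most 50 mm and 8.59 degrees, less where a joint would pass 70% of its speed; a pose out of reach is approached as far as the arm can. A call is refused whole if a number of a shift passes 5 or a number of a turn 0.15, either way. A call with a gripper value outside its range is refused whole. The fingers move at their own pace and stop on an object; the grip force is fixed at half the most. Time passes only in rows, so rows that do not move let the fingers close. It gives the time, the measured TCP pose, the force and the opening at its end, in the units of the state.
- get_obs(): the state, without advancing time (a new reading comes with each control period).
- camera(name): name is "scene" or "top"; returns a dict with "frame" (400x640x3 uint8, red, green, blue), "fov_y" (degrees; the focal length in pixels is half the picture's height over the tangent of half this angle, whatever the lens; pixels are square), "cx", "cy" (the principal point, pixels), "cam_to_world" (4x4, takes a point from camera to world coordinates). Camera axes: x right, y up, looking along -z (the intrinsics and any distortion apply to the point x, -y, -z); pixel columns grow to the right and rows downward; lengths in m; the calibration is good to about 2 mm. A picture is of the moment at which its call begins. There is no depth.
- finish_job(): hands the job in, once; it reports no verdict.
Trained networks look in a picture, given as the dict that the camera call returned (one of the last four; its "shot" number tells which), for a name from the list of things; names that differ only in an ending like _2 or _b are one class to them, and where a whole thing is asked for, a point or a joint stands for the part that bears it (a point fixed in the world has none). Each returns a list of dicts, best first, with "conf" (0 to 1); they miss things now and then, are a little off and sometimes report something else, mostly with a low value. They report only what shows in the picture. A call takes as long as a camera call.
- regions_of(picture, label): "pixels" (400x640 bool, what is visible of it) and "bbox" ([left, top, width, height] in pixels, round what is visible of it).
The state is a dict: "t": time; "q": joint angles; "qvel": joint speeds; "tau": joint torques, N m; "position": TCP position; "tcp_rot": TCP orientation; "contact_force": force on the tool from outside, world axes, zero at the start; "ft_torque": the same for the moment, N m; "width": finger opening in m.
Only numpy, scipy, OpenCV 4.12 (cv2) and the standard library are available. Lean on these libraries where they do the work, as an engineer would, in place of code of your own. Each camera call takes 0.05 s, during which the arm holds its last target.

### The job

Slide the white filter cartridge into the bed of the bar clamp, flat on the bench and square against the fence, yellow cap towards the moving jaw. Then squeeze the clamp's trigger again and again until the jaw has pushed the cartridge against the fixed jaw and the cap fully home; then press the red release tab until the jaw has sprung all the way back open, and leave the cartridge lying where it was pressed. Do not touch the sterile cap or push the jaw by hand, and do not disturb the bottles and other things around.

Things in the scene. Friction and masses are not known exactly. Their poses are not given: they have to be found in the camera images.
- clamp: Grey ratchet bar clamp bolted to the bench. Origin: on the bench surface, in the middle of the bed between its jaws; +x (roughly away from the robot) points to its low fence, +y (to the robot's left) to its head, z up. The bed is the bare bench. The toothed bar sticks out of the head's back at z 13 to 36 mm, to y = +219 mm with the jaw fully open.
- fence (a point): Top edge of the fence's face: straight aluminium rail 26 mm high, 12 mm thick, its face at clamp x = +25 mm, running from clamp y = +106 to -86 mm. Axes as clamp.
- fixed_jaw (a point): Centre of the fixed jaw's face, 22 mm above the bench, at clamp y = -60 mm: block 44 mm high, clamp x from -28 to +25 mm, 26 mm thick. Axes as clamp.
- head (a point): Middle of the top of the clamp's head, a box 73 mm high, clamp y +110 to +176 mm, x -24 to +37 mm. On it stand a fixed black upright handle (24 mm wide in x, clamp y +157 to +171 mm, up to z 175 mm) and, in front of it, the orange sprung trigger lever (20 mm wide in x, clamp y +119 to +129 mm when released, up to z 168 mm).
- grip (a point): Point midway between the front of the released trigger and the back of the fixed handle (clamp x 0, y +145 mm), at height 150 mm, where to squeeze; these outer faces are 52 mm apart along the clamp's y, and 30 mm with the trigger fully squeezed. The trigger's top swings towards the handle (clamp +y); the handle does not move, so the middle shifts 11 mm to +y.
- trigger (a joint): Trigger angle, rad: 0 released (sprung), 0.32 fully squeezed (22 mm at the grip height; 5 to 15 N there). Pivot 80 mm above the bench. A full squeeze walks the jaw forward up to 15 mm and a ratchet holds it at the last 6 mm tooth passed: 12 mm a stroke. It must come back to about 0 between strokes. It stops short once the cap is home.
- jaw (a joint): Travel of the moving jaw from fully open, m: 0 to 0.056, growing towards the fixed jaw. It starts at 0, 0.006 or 0.012 (the teeth are 6 mm apart). A spring of 2 to 4 N pulls it open whenever the ratchet is released.
- jaw_face (a point): Centre of the moving jaw's front face, 22 mm above the bench: orange pad 44 mm wide and 38 mm high, at clamp y = +100 mm minus the jaw travel. Axes as clamp.
- jaw_bar: The moving jaw with its toothed steel bar. Moved only through the trigger and the release tab, not by hand. Axes as clamp; its origin lies at the clamp's when the jaw is fully open.
- tab_top (a point): Centre of the top of the red release tab, a paddle 28 mm (x) by 34 mm (y) and 6 mm thick, that sticks out of the head towards the robot, 66 mm from the clamp's y axis, its top 52 mm above the bench. Pressed straight down about 8 to 9 mm (3 to 9 N) it frees the ratchet; it springs up when let go.
- release (a joint): Release tab angle, rad: 0 up, 0.22 fully pressed (9 mm at tab_top). From about 0.17 on, the ratchet is free and the jaw springs open within a second if the trigger is not held.
- cartridge: White filter cartridge lying on the bench with a blue panel on top: body 50 mm (x) by 100 mm (y) by 40 mm high, origin at the centre of its underside; 0.3 to 0.5 kg. Its yellow cap is at its +y end, towards the clamp's head. Pushed on its side it slides over the bench (1 to 4 N); a clamp jaw slides it too before the cap gives.
- cap_travel (a joint): How far the cap has been pushed onto the cartridge, m: 0 at the start, 0.014 fully home (its inner face then meets the body). It moves at 7 N of push and stays where it is left.
- cap: The yellow push-fit cap of the cartridge, 42 mm wide, 34 mm high, 14 mm thick, its outer face 78 mm from the cartridge's origin at the start and 64 mm when home: sterile, not to be touched by the gripper. Axes as cartridge; its origin lies at the cartridge's at the start.
- amber: Amber glass bottle, 64 mm diameter, 150 mm tall, loose bystander, standing near the clamp; origin at the centre of its underside.
- jar_blue: White jar with a blue lid, 72 mm diameter, 105 mm tall, loose bystander, standing near the clamp; origin at the centre of its underside.
- jar_white: White jar with a white lid, 72 mm diameter, 120 mm tall, loose bystander, standing near the clamp; origin at the centre of its underside.
- beaker: Glass beaker, 70 mm diameter, 90 mm tall, loose bystander, standing near the clamp; origin at the centre of its underside.
- tip_box: Blue tip box with clear lid, 85 x 120 mm, 75 mm tall, loose bystander behind the clamp's head; origin at the centre of its underside.
- timer: Grey bench timer, 60 x 75 mm, 30 mm tall, loose bystander near the clamp's head; origin at the centre of its underside.

How it is judged:
By the outcome, as a careful person would: the job done as asked, in the order asked, and still so for the second after the job is handed in, with the robot touching nothing.
It also fails if it takes over 69 s, if anything falls off the work surface, if the arm or the gripper's body presses on something with over 40 N, if the wrist force passes 120 N, or if a joint passes its speed limit or range.

## Working session

There is one attempt and no reset: what is moved stays moved. The work goes in short steps, Python scripts to look and compute and a shell command to move; the robot and the scene stay as the last step left them, time stands still between calls to the robot, and variables do not carry over. Pictures are saved under pics/ and viewed, and the job is handed in when it is done.

```bash
ls; mkdir -p pics; python3 - <<'E'
from plant import *
import cv2,numpy as np
o=get_obs();print({k:np.round(v,3) for k,v in o.items()})
for n in("scene","top"):
    c=camera(n);cv2.imwrite(f"pics/{n}0.png",c["frame"][:,:,::-1])
    print({k:v for k,v in c.items() if k!="frame"})
    for l in["clamp","cartridge","cap","fixed_jaw","fence","head","jaw","trigger","release","amber","jar_blue","jar_white","beaker","tip_box","timer"]:
        r=regions_of(c,l)
        print(l,[(round(x["conf"],2),x["bbox"]) for x in r[:2]])
E
```

```text
pics
{'t': np.float64(0.0), 'q': array([-1.333,  0.424,  1.631,  0.   ,  1.089, -0.019]), 'qvel': array([-0.001,  0.   ,  0.   ,  0.001,  0.   ,  0.001]), 'tau': array([-0.0000e+00, -5.5739e+01, -2.8175e+01,  0.0000e+00,  7.0000e-03,
        0.0000e+00]), 'position': array([ 0.159, -0.604,  0.231]), 'tcp_rot': array([-3.114, -0.402,  0.   ]), 'contact_force': array([-0.696,  0.92 , -0.387]), 'ft_torque': array([0.008, 0.064, 0.01 ]), 'width': np.float64(0.085)}
{'fov_y': 42.54480630126731, 'cx': 317.8941592514389, 'cy': 200.1507910680522, 'cam_to_world': array([[ 0.58121704, -0.66375935,  0.47075501,  1.13892995],
       [ 0.81364035,  0.46458965, -0.3494937 , -0.3504532 ],
       [ 0.01327181,  0.58615696,  0.81008881,  1.05744842],
       [ 0.        ,  0.        ,  0.        ,  1.        ]]), 'shot': 1}
clamp [(0.75, [234.8, 178.1, 120.8, 103.2])]
cartridge [(0.85, [220.3, 195.7, 57.0, 35.6])]
cap [(0.65, [264.0, 193.3, 10.9, 19.8])]
fixed_jaw [(0.89, [241.5, 172.8, 110.5, 112.5]), (0.51, [306.6, 202.3, 48.9, 34.1])]
fence [(0.83, [235.7, 177.3, 121.5, 104.8]), (0.44, [297.2, 190.
[... 1070 characters left out ...]
9, 40.5, 40.4])]
cap [(0.51, [344.3, 257.3, 6.6, 17.0])]
fixed_jaw [(0.6, [271.5, 189.4, 145.7, 56.3])]
fence [(0.71, [270.0, 192.2, 142.9, 54.5])]
head [(0.88, [274.0, 192.7, 141.6, 51.2])]
jaw [(0.47, [271.6, 203.3, 56.1, 18.1])]
trigger []
release [(0.43, [270.6, 192.0, 141.1, 55.8])]
amber [(0.83, [457.5, 259.3, 43.8, 37.8])]
jar_blue [(0.66, [383.3, 129.8, 42.2, 39.9]), (0.61, [315.4, 198.6, 0.2, 13.1])]
jar_white [(0.66, [301.7, 222.1, 14.9, 23.0]), (0.65, [338.6, 132.4, 36.4, 40.8])]
beaker [(0.78, [429.7, 201.9, 45.4, 34.1]), (0.37, [276.6, 201.4, 50.9, 16.9])]
tip_box [(0.64, [192.4, 168.8, 61.4, 46.5])]
timer [(0.72, [231.1, 242.3, 42.2, 33.8]), (0.69, [270.9, 193.3, 140.6, 54.1])]
```

```bash
python3 - <<'E'
import cv2
a=cv2.imread("pics/top0.png")[120:310,180:510];cv2.imwrite("pics/top0c.png",cv2.resize(a,None,fx=2.4,fy=2.4,interpolation=2))
a=cv2.imread("pics/scene0.png")[150:310,130:430];cv2.imwrite("pics/scene0c.png",cv2.resize(a,None,fx=2.6,fy=2.6,interpolation=2))
E
```

```text
(no output)
```

View pics/top0c.png

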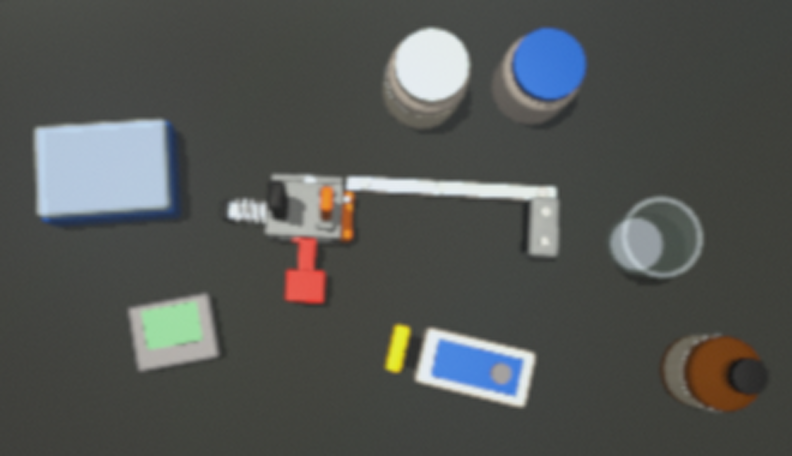

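View pics/scene0c.png

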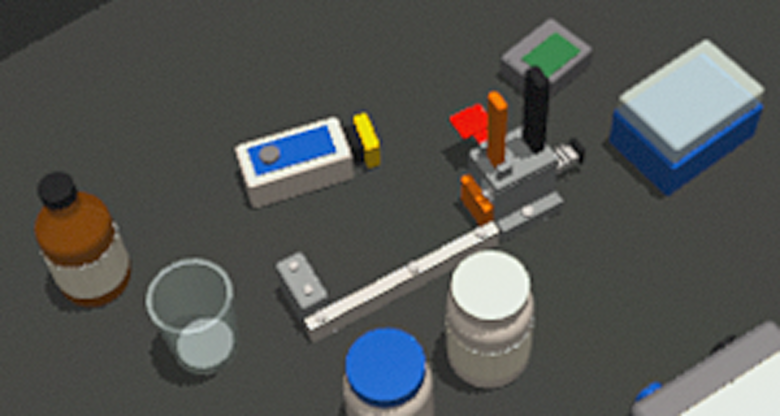

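```bash
cat > h.py <<'E'
import numpy as np,cv2
from scipy.spatial.transform import Rotation as R
def K(c):
    f=200/np.tan(np.radians(c["fov_y"])/2);return f,c["cx"],c["cy"]
def proj(c,P):
    P=np.atleast_2d(P);T=np.linalg.inv(c["cam_to_world"]);q=P@T[:3,:3].T+T[:3,3]
    f,cx,cy=K(c);return np.c_[cx+f*q[:,0]/-q[:,2],cy-f*q[:,1]/-q[:,2]]
def unproj(c,uv,z):
    f,cx,cy=K(c);uv=np.atleast_2d(uv);T=c["cam_to_world"]
    d=np.c_[(uv[:,0]-cx)/f,-(uv[:,1]-cy)/f,-np.ones(len(uv))]@T[:3,:3].T
    o=T[:3,3];return o+d*((z-o[2])/d[:,2])[:,None]
def tf(p,L): # p=(x,y,yaw)
    L=np.atleast_2d(L);c,s=np.cos(p[2]),np.sin(p[2])
    return np.c_[p[0]+c*L[:,0]-s*L[:,1],p[1]+s*L[:,0]+c*L[:,1],L[:,2]]
E
python3 - <<'E'
import sys;sys.path.insert(0,'.')
from h import *;from plant import *
import cv2
c=camera("top");
a=c["frame"][185:300,260:420,::-1];cv2.imwrite("pics/t1.png",cv2.resize(a,None,fx=5,fy=5,interpolation=2))
s=camera("scene")
a=s["frame"][170:285,220:360,::-1];cv2.imwrite("pics/s1.png",cv2.resize(a,None,fx=5,fy=5,interpolation=2))
import pickle;pickle.dump((c,s),open("cams.pkl","wb"))
E
```

```text
(no output)
```

View pics/t1.png

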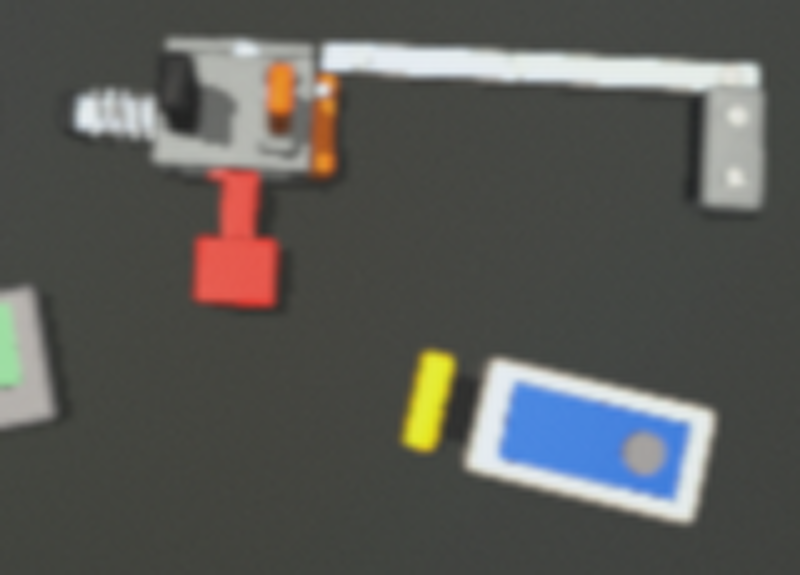

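View pics/s1.png

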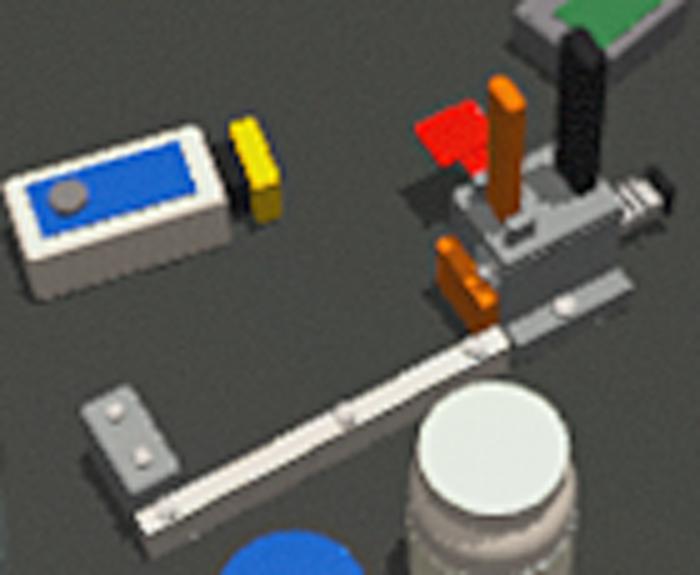

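```bash
cat > fit.py <<'E'
from h import *;import pickle
from scipy.optimize import least_squares
c,s=pickle.load(open("cams.pkl","rb"))
def fit(tp,sp,p0):
    def f(p,full=False):
        r=[]
        for cam,L,o in((c,tp,(260,185)),(s,sp,(220,170))):
            if not L: continue
            A=np.array(L,float);uv=A[:,3:]/5+o
            r.append(proj(cam,tf(p,A[:,:3]/1000))-uv)
        return r if full else np.concatenate(r).ravel()
    q=least_squares(f,p0,loss="soft_l1").x
    print("fit",np.round(q,4),np.degrees(q[2]).round(2));
    for r in f(q,True):print(np.round(r,1).tolist())
    return q
ct=[(37,106,26,322,42),(37,-86,26,762,64),(-28,-60,44,702,205),(-28,-86,44,762,210),(25,-86,44,764,88),(37,176,73,166,38),(-24,176,73,152,163),(-24,110,73,310,172)]
cs=[(-28,-60,44,128,383),(25,-60,44,180,467),(-28,-86,44,82,408),(25,-86,44,130,492),(37,106,26,508,345)]
kt=[(25,50,40,492,358),(25,-50,40,716,410),(-25,-50,40,692,524),(-25,50,40,466,468)]
ks=[(25,50,40,228,212),(-25,50,40,198,127),(-25,-50,40,5,185),(25,-50,40,25,262)]
for a,b in((ct,cs),(ct,None),(None,cs)): q=fit(a,b,(.5,0,0))
for a,b in((kt,ks),(kt,None),(None,ks)): q=fit(a,b,(.4,0,0))
E
python3 fit.py
```

```text
fit [ 0.59   -0.0649 -0.0578] -3.31
[[0.4, -0.0], [-0.6, -0.4], [0.4, -0.2], [0.5, -0.6], [0.6, -0.7], [-1.1, -3.6], [0.2, 0.3], [0.2, -0.1]]
[[-0.3, -1.3], [0.3, -0.7], [-1.3, -1.1], [-0.1, -0.2], [0.1, -1.5]]
fit [ 0.5891 -0.0646 -0.0606] -3.47
[[0.3, 0.2], [-0.6, 0.1], [0.2, 0.3], [0.3, -0.1], [0.5, -0.2], [-1.2, -3.4], [0.0, 0.5], [-0.0, 0.2]]
fit [ 0.5927 -0.0658 -0.0666] -3.81
[[-0.1, -0.5], [0.4, 0.3], [-1.1, -0.3], [-0.0, 0.6], [0.6, -0.2]]
fit [ 0.4609 -0.0729 -0.2573] -14.74
[[0.0, -1.7], [0.7, -0.7], [0.3, -0.4], [-0.2, -0.7]]
[[-0.1, -3.0], [-0.1, -1.6], [-1.2, -1.7], [0.1, -1.0]]
fit [ 0.4591 -0.0724 -0.2478] -14.2
[[-0.3, -0.7], [0.5, -0.1], [0.3, 0.3], [-0.4, 0.4]]
fit [ 0.4659 -0.075  -0.2837] -16.26
[[0.2, -0.7], [0.6, 0.5], [-0.8, -0.4], [-0.0, 0.6]]
```

```bash
cat > plan.py <<'E'
import sys
from h import *;from plant import *
# plan.py W x y z yaw(deg of tool y, world) [step_mm]   ; W in frame: world or clamp(C)
fr=sys.argv[1];x,y,z,yaw=map(float,sys.argv[2:6]);st=float(sys.argv[6]) if len(sys.argv)>6 else 50
CL=(0.5895,-0.0648,-0.0595)
p=np.array([x,y,z])
if fr=="C": p=tf(CL,p)[0]; yaw+=np.degrees(CL[2])
o=get_obs();P=np.array(o["position"]);Q=R.from_rotvec(o["tcp_rot"])
yv=np.radians(yaw);ty=np.array([np.cos(yv),np.sin(yv),0]);tz=np.array([0,0,-1.]);G=R.from_matrix(np.c_[np.cross(ty,tz),ty,tz])
T=np.array(tf([0,0,0],P))[0]
print("t",round(o["t"],2),"at",P.round(4),"yaw y",np.degrees(np.arctan2(Q.as_matrix()[1,1],Q.as_matrix()[0,1])).round(2),"F",np.round(o["contact_force"],1),"w",round(o["width"],4),"q",np.round(o["q"],2))
Ci=np.array([np.cos(-CL[2])*(P[0]-CL[0])-np.sin(-CL[2])*(P[1]-CL[1]),np.sin(-CL[2])*(P[0]-CL[0])+np.cos(-CL[2])*(P[1]-CL[1])])
print("clamp frame now",Ci.round(4),"target world",p.round(4))
e=(Q.inv()*G).as_rotvec();n=max(1,int(np.ceil(max(np.linalg.norm(p-P)*1000/st,np.linalg.norm(e)/.145))))
print(n,"rows; rotvec",e.round(3))
D=(p-P)/n
for i in range(n):
    d=Q.inv().apply(D)*100;print([np.round(d,2).tolist(),np.round(e/n,3).tolist()]);Q=Q*R.from_rotvec(e/n)
E
python3 plan.py W 0.46 -0.0725 0.2 -14.4; python3 - <<'E'
from h import *;import pickle
c,s=pickle.load(open("cams.pkl","rb"))
def t(u,v,z):return unproj(c,[(u/2.4+180,v/2.4+120)],z)[0].round(3)
print("jw",t(432,65,.12),"jb",t(549,64,.105),"beak",t(660,237,.09),"amb",t(747,376,.15),"tip",t(105,168,.075),"timer",t(172,325,.03))
E
```

```text
t 1.7 at [ 0.1588 -0.6045  0.2313] yaw y -75.29 F [ 0.9  0.3 -0.1] w 0.0851 q [-1.33  0.42  1.63 -0.    1.09 -0.02]
clamp frame now [-0.3979 -0.5644] target world [ 0.46   -0.0725  0.2   ]
13 rows; rotvec [-0.     0.    -1.063]
[[3.28, -3.37, 0.24], [-0.0, 0.0, -0.082]]
[[3.54, -3.09, 0.24], [-0.0, 0.0, -0.082]]
[[3.79, -2.79, 0.24], [-0.0, 0.0, -0.082]]
[[4.0, -2.47, 0.24], [-0.0, 0.0, -0.082]]
[[4.19, -2.14, 0.24], [-0.0, 0.0, -0.082]]
[[4.35, -1.79, 0.24], [-0.0, 0.0, -0.082]]
[[4.48, -1.43, 0.24], [-0.0, 0.0, -0.082]]
[[4.58, -1.06, 0.24], [-0.0, 0.0, -0.082]]
[[4.65, -0.68, 0.24], [-0.0, 0.0, -0.082]]
[[4.69, -0.3, 0.24], [-0.0, 0.0, -0.082]]
[[4.7, 0.09, 0.24], [-0.0, 0.0, -0.082]]
[[4.68, 0.47, 0.24], [-0.0, 0.0, -0.082]]
[[4.62, 0.85, 0.24], [-0.0, 0.0, -0.082]]
jw [ 0.715 -0.032  0.12 ] jb [ 0.718 -0.134  0.105] beak [ 0.569 -0.228  0.09 ] amb [ 0.453 -0.275  0.15 ] tip [0.636 0.252 0.075] timer [0.5   0.198 0.03 ]
```

```bash
python3 -m handwheel '[[1,[3.3,-3.4,0.2],[0,0,-0.08]],[1,[3.5,-3.1,0.2],[0,0,-0.08]],[1,[3.8,-2.8,0.2],[0,0,-0.08]],[1,[4.0,-2.5,0.2],[0,0,-0.08]],[1,[4.2,-2.1,0.2],[0,0,-0.08]]]'; python3 plan.py W 0.46 -0.0725 0.2 -14.4
```

```text
t: 2.2
position: [0.2755, -0.399, 0.2208]
tcp_rot: [2.965, 1.02, -0.0]
contact_force: [0.6, 0.6, 0.5]
width: 0.0856
t 2.2 at [ 0.2755 -0.399   0.2208] yaw y -52.02 F [0.6 0.6 0.5] w 0.0856 q [-0.99  0.23  1.95 -0.    0.96 -0.08]
clamp frame now [-0.2935 -0.3522] target world [ 0.46   -0.0725  0.2   ]
8 rows; rotvec [ 0.004  0.004 -0.657]
[[4.33, -1.8, 0.24], [0.001, 0.0, -0.082]]
[[4.46, -1.44, 0.24], [0.001, 0.0, -0.082]]
[[4.56, -1.07, 0.25], [0.001, 0.0, -0.082]]
[[4.64, -0.69, 0.25], [0.001, 0.0, -0.082]]
[[4.68, -0.31, 0.25], [0.001, 0.0, -0.082]]
[[4.69, 0.08, 0.25], [0.001, 0.0, -0.082]]
[[4.66, 0.46, 0.26], [0.001, 0.0, -0.082]]
[[4.61, 0.84, 0.26], [0.001, 0.0, -0.082]]
```

```bash
python3 -m handwheel '[[1,[4.3,-1.8,0.2],[0,0,-0.08]],[1,[4.5,-1.4,0.2],[0,0,-0.08]],[1,[4.6,-1.1,0.2],[0,0,-0.08]],[1,[4.6,-0.7,0.2],[0,0,-0.08]],[1,[4.7,-0.3,0.2],[0,0,-0.08]]]'; python3 plan.py W 0.46 -0.0725 0.12 -14.4
```

```text
t: 2.7
position: [0.3942, -0.1865, 0.211]
tcp_rot: [2.688, 1.607, 0.001]
contact_force: [0.8, -0.4, 0.2]
width: 0.0852
t 2.7 at [ 0.3942 -0.1865  0.211 ] yaw y -28.25 F [ 0.8 -0.4  0.2] w 0.0852 q [-0.47  0.17  2.05 -0.01  0.91  0.03]
clamp frame now [-0.1877 -0.1331] target world [ 0.46   -0.0725  0.12  ]
4 rows; rotvec [ 0.008  0.006 -0.242]
[[3.3, 0.08, 2.26], [0.002, 0.001, -0.06]]
[[3.29, 0.28, 2.26], [0.002, 0.001, -0.06]]
[[3.26, 0.49, 2.27], [0.002, 0.001, -0.06]]
[[3.22, 0.69, 2.27], [0.002, 0.001, -0.06]]
```

```bash
python3 -m handwheel '[[1,[3.3,0.1,2.2],[0,0,-0.06]],[1,[3.3,0.3,2.2],[0,0,-0.06]],[1,[3.3,0.5,2.2],[0,0,-0.06]],[1,[3.2,0.7,2.2],[0,0,-0.06]],[1,[0,0,0],[0,0,0]]]'; python3 plan.py W 0.46 -0.0725 0.028 -14.4 20
```

```text
t: 3.2
position: [0.4674, -0.0638, 0.1219]
tcp_rot: [2.452, 1.936, 0.007]
contact_force: [0.1, 0.2, 0.5]
width: 0.0856
t 3.2 at [ 0.4674 -0.0638  0.1219] yaw y -13.42 F [0.1 0.2 0.5] w 0.0856 q [-0.16  0.37  2.05 -0.01  0.71  0.09]
clamp frame now [-0.1219 -0.0063] target world [ 0.46   -0.0725  0.028 ]
5 rows; rotvec [0.017 0.007 0.017]
[[-0.19, -0.14, 1.88], [0.003, 0.001, 0.003]]
[[-0.19, -0.13, 1.88], [0.003, 0.001, 0.003]]
[[-0.2, -0.12, 1.88], [0.003, 0.001, 0.003]]
[[-0.2, -0.11, 1.88], [0.003, 0.001, 0.003]]
[[-0.2, -0.11, 1.88], [0.003, 0.001, 0.003]]
```

```bash
python3 - <<'E'
from h import *;from plant import *
c=camera("scene");cv2.imwrite("pics/s2.png",cv2.resize(c["frame"][120:300,180:400,::-1],None,fx=3.4,fy=3.3,interpolation=2))
E
```

```text
(no output)
```

View pics/s2.png

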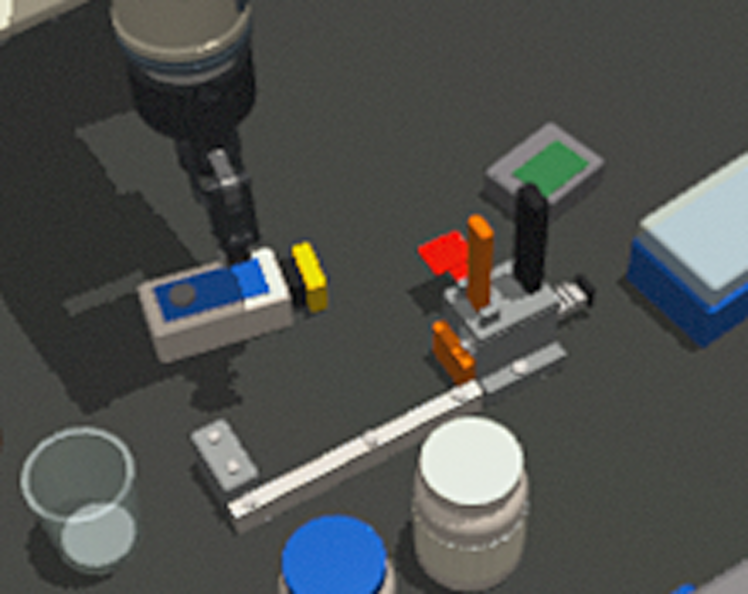

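Tool is above the cartridge (at about (225,280) in the crop), clear of everything. Correcting x/y and descending.

```bash
python3 -m handwheel '[[1,[-0.5,-0.3,1.0],[0.008,0.003,0.008]],[1,[-0.4,-0.2,2.0],[0.008,0.003,0.008]],[1,[0,0,2.0],[0,0,0]],[1,[0,0,0],[0,0,0]]]'; python3 plan.py W 0.46 -0.0725 0.028 -14.4 20
```

```text
t: 3.65
position: [0.46, -0.0766, 0.073]
tcp_rot: [2.486, 1.915, 0.003]
contact_force: [-0.3, -0.1, -0.4]
width: 0.0853
t 3.65 at [ 0.46   -0.0766  0.073 ] yaw y -14.79 F [-0.3 -0.1 -0.4] w 0.0853 q [-0.19  0.46  2.07 -0.    0.6   0.07]
clamp frame now [-0.1285 -0.0195] target world [ 0.46   -0.0725  0.028 ]
3 rows; rotvec [ 0.004  0.001 -0.007]
[[0.13, -0.04, 1.5], [0.001, 0.0, -0.002]]
[[0.13, -0.04, 1.5], [0.001, 0.0, -0.002]]
[[0.13, -0.04, 1.5], [0.001, 0.0, -0.002]]
```

```bash
python3 -m handwheel '[[1,[0.1,0,1.5],[0,0,0]],[1,[0.1,0,1.5],[0,0,0]],[1,[0.1,-0.1,1.2],[0,0,0]],[1,[0,0,0.3],[0,0,0]],[1,[0,0,0],[0,0,0]]]'; python3 plan.py W 0.46 -0.0725 0.028 -14.4 20
 python3 - <<'E'
from h import *;from plant import *
c=camera("scene");cv2.imwrite("pics/s3.png",cv2.resize(c["frame"][160:280,190:350,::-1],None,fx=4.8,fy=4.8,interpolation=2))
E
```

```text
t: 4.15
position: [0.4606, -0.0783, 0.03]
tcp_rot: [2.492, 1.902, 0.007]
contact_force: [0.8, 0.0, 0.2]
width: 0.0855
t 4.15 at [ 0.4606 -0.0783  0.03  ] yaw y -15.29 F [0.8 0.  0.2] w 0.0855 q [-0.19  0.55  2.08 -0.    0.5   0.08]
clamp frame now [-0.1279 -0.0211] target world [ 0.46   -0.0725  0.028 ]
1 rows; rotvec [ 0.008  0.001 -0.016]
[[0.54, -0.21, 0.2], [0.008, 0.001, -0.016]]
```

View pics/s3.png

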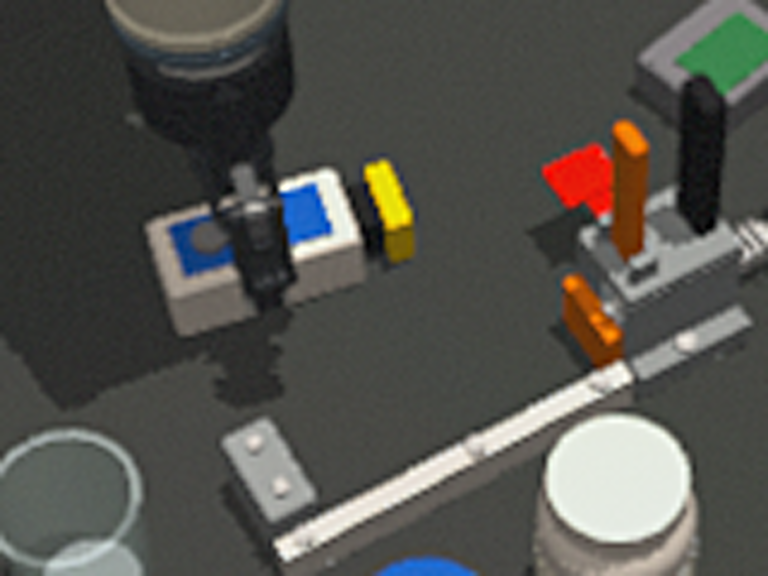

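The open fingers straddle the cartridge body mid-length, well away from the cap. Close.

```bash
python3 -m handwheel '[[0.4,[0.2,-0.1,0.1],[0.008,0,-0.01]],[0.4,[0,0,0],[0,0,0]],[0.4,[0,0,0],[0,0,0]],[0.4,[0,0,0],[0,0,0]],[0.4,[0,0,0],[0,0,0]]]'; python3 plan.py W 0.46 -0.0725 0.028 -14.4 20
```

```text
t: 4.7
position: [0.4604, -0.0759, 0.0313]
tcp_rot: [2.485, 1.92, -0.0]
contact_force: [-0.9, -0.3, -3.9]
width: 0.0479
t 4.7 at [ 0.4604 -0.0759  0.0313] yaw y -14.64 F [-0.9 -0.3 -3.9] w 0.0479 q [-0.19  0.55  2.08 -0.    0.51  0.07]
clamp frame now [-0.1282 -0.0188] target world [ 0.46   -0.0725  0.028 ]
1 rows; rotvec [ 0.001  0.001 -0.004]
[[0.32, -0.13, 0.33], [0.001, 0.001, -0.004]]
```

```bash
 python3 - <<'E'
from h import *;from plant import *
c=camera("scene");cv2.imwrite("pics/s4.png",cv2.resize(c["frame"][170:250,190:310,::-1],None,fx=6.4,fy=6.4,interpolation=2))
print(get_obs()["contact_force"],get_obs()["position"],get_obs()["width"])
E
```

```text
[ 0.30428309 -1.38565149 -3.77209649] [ 0.46038698 -0.07588217  0.03117573] 0.04787413928279642
```

View pics/s4.png

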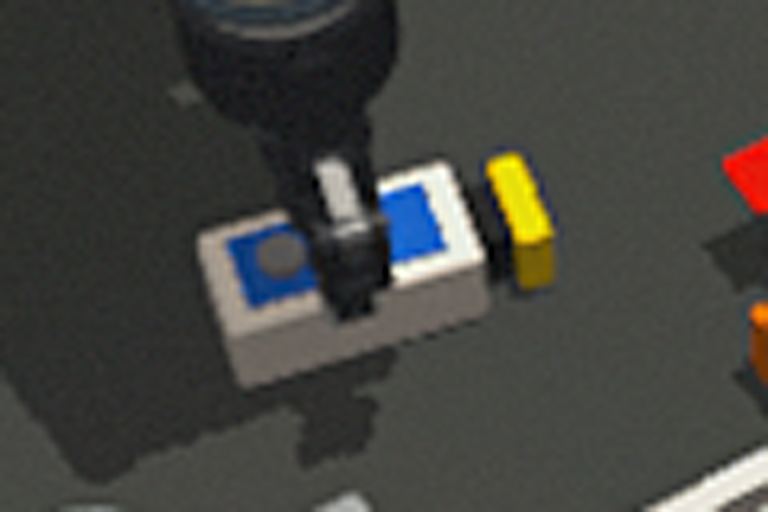

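```bash
python3 plan.py C -0.05 -0.004 0.0313 0 20
```

```text
t 4.75 at [ 0.4604 -0.0759  0.0312] yaw y -14.63 F [ 0.3 -1.4 -3.8] w 0.0479 q [-0.19  0.55  2.08 -0.    0.51  0.07]
clamp frame now [-0.1282 -0.0187] target world [ 0.5394 -0.0658  0.0313]
4 rows; rotvec [ 0.001  0.001 -0.196]
[[0.74, 1.85, -0.0], [0.0, 0.0, -0.049]]
[[0.65, 1.88, -0.0], [0.0, 0.0, -0.049]]
[[0.56, 1.91, -0.0], [0.0, 0.0, -0.049]]
[[0.46, 1.94, -0.0], [0.0, 0.0, -0.049]]
```

```bash
python3 -m handwheel '[[0.4,[0.4,1.2,0],[0,0,-0.049]],[0.4,[0.6,1.9,0],[0,0,-0.049]],[0.4,[0.6,1.9,0],[0,0,-0.049]],[0.4,[0.4,1.5,0],[0,0,-0.04]],[0.4,[0,0,0],[0,0,0]]]'; python3 plan.py C -0.05 -0.004 0.0313 0 20
```

```text
t: 5.25
position: [0.5036, -0.068, 0.0325]
tcp_rot: [-2.259, -2.13, 0.057]
contact_force: [0.3, 0.2, -4.2]
width: 0.0476
t 5.25 at [ 0.5036 -0.068   0.0325] yaw y -3.37 F [ 0.3  0.2 -4.2] w 0.0476 q [-0.15  0.6   1.95 -0.01  0.65 -0.09]
clamp frame now [-0.0855 -0.0083] target world [ 0.5394 -0.0658  0.0313]
2 rows; rotvec [-0.051  0.002  0.001]
[[0.22, 1.78, -0.03], [-0.026, 0.001, 0.0]]
[[0.22, 1.78, 0.01], [-0.026, 0.001, 0.0]]
```

```bash
python3 -m handwheel '[[0.4,[0.2,1.2,0],[-0.03,0,0]],[0.4,[0.2,1.2,0],[-0.02,0,0]],[0.4,[0,0.6,0],[0,0,0]],[0.4,[0,0,0],[0,0,0]]]'; python3 plan.py C -0.025 -0.004 0.0313 0 20
python3 - <<'E'
from h import *;from plant import *
import pickle
c=camera("top");s=camera("scene");pickle.dump((c,s),open("cams2.pkl","wb"))
cv2.imwrite("pics/t5.png",cv2.resize(c["frame"][185:300,260:420,::-1],None,fx=5,fy=5,interpolation=2))
cv2.imwrite("pics/s5.png",cv2.resize(s["frame"][170:285,220:360,::-1],None,fx=5,fy=5,interpolation=2))
E
```

```text
t: 5.65
position: [0.5288, -0.0651, 0.0312]
tcp_rot: [-2.28, -2.149, 0.014]
contact_force: [-0.9, -3.2, 2.4]
width: 0.0481
t 5.65 at [ 0.5288 -0.0651  0.0312] yaw y -3.39 F [-0.9 -3.2  2.4] w 0.0481 q [-0.14  0.61  1.92 -0.    0.62 -0.08]
clamp frame now [-0.0606 -0.0039] target world [ 0.5643 -0.0673  0.0313]
2 rows; rotvec [-0.012  0.001  0.   ]
[[-0.01, 1.78, -0.02], [-0.006, 0.001, 0.0]]
[[-0.01, 1.78, -0.01], [-0.006, 0.001, 0.0]]
```

View pics/t5.png

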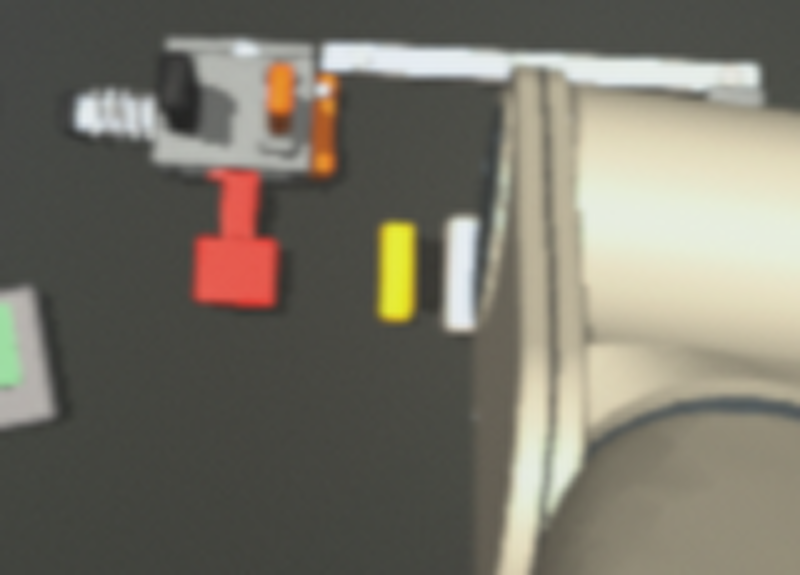

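View pics/s5.png

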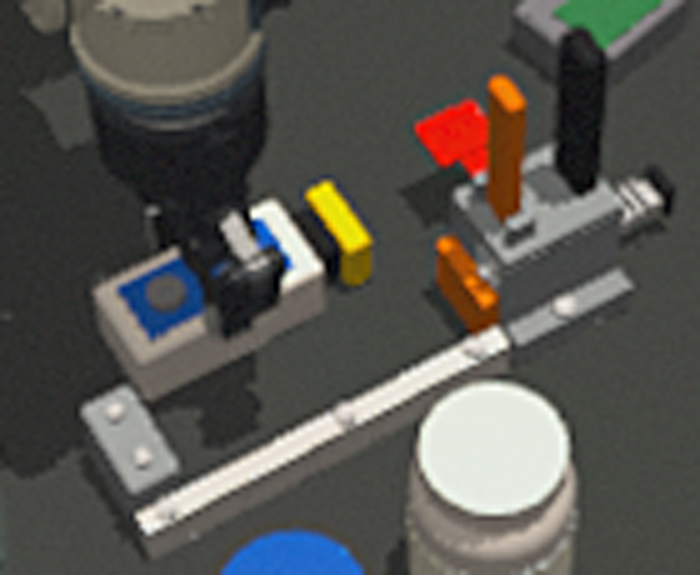

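```bash
cat > fit2.py <<'E'
from fit import *
CL=np.array((0.5895,-0.0648,-0.0595))
def rel(q):
    C,S=np.cos(CL[2]),np.sin(CL[2]);d=q[:2]-CL[:2]
    print("in clamp mm",np.round([1e3*(C*d[0]+S*d[1]),1e3*(-S*d[0]+C*d[1])],1),np.degrees(q[2]-CL[2]).round(2))
E
python3 - <<'E' | tail -12
import sys;sys.path.insert(0,'.')
from fit2 import *
kt=[(25,50,40,447,217),(-25,50,40,440,330),(-21,78,37,378,318),(21,78,37,381,224)]
ks=[(25,50,40,325,270),(-25,50,40,275,198),(-25,-50,40,95,290),(25,-50,40,147,367)]
for a,b in((kt,ks),(kt,None),(None,ks)): rel(fit(a,b,(.53,-.06,-.05)))
E
```

```text
fit [ 0.4659 -0.075  -0.2837] -16.26
[[0.2, -0.7], [0.6, 0.5], [-0.8, -0.4], [-0.0, 0.6]]
fit [ 0.5316 -0.0615 -0.0111] -0.64
[[-0.5, -1.2], [1.2, -0.4], [0.4, 0.1], [-0.3, -0.6]]
[[0.8, -1.5], [-0.5, -1.4], [-0.6, -0.1], [-0.2, -0.4]]
in clamp mm [-58.   -0.2] 2.77
fit [ 0.527  -0.0609 -0.0657] -3.76
[[-0.0, -0.3], [0.3, 0.4], [-0.3, 0.3], [0.0, -0.5]]
in clamp mm [-62.6   0.2] -0.35
fit [ 0.5339 -0.0624 -0.0353] -2.02
[[1.0, -0.2], [0.2, -0.4], [-0.5, 0.3], [-0.5, 0.2]]
in clamp mm [-55.7  -0.9] 1.39
```

```bash
python3 -m handwheel '[[0.4,[0,1.4,0],[-0.006,0,0]],[0.4,[0,1.5,0],[-0.006,0,0]],[0.4,[0,1.2,0],[0,0,0]],[0.4,[0,0.5,0],[0,0,0]],[0.4,[0,0,0],[0,0,0]]]'; python3 plan.py C -0.008 -0.004 0.0313 0 20
```

```text
t: 6.25
position: [0.5478, -0.0652, 0.0325]
tcp_rot: [-2.253, -2.126, 0.062]
contact_force: [0.4, 0.4, -4.4]
width: 0.0477
t 6.25 at [ 0.5478 -0.0652  0.0325] yaw y -3.32 F [ 0.4  0.4 -4.4] w 0.0477 q [-0.14  0.64  1.85 -0.01  0.71 -0.08]
clamp frame now [-0.0416 -0.0029] target world [ 0.5813 -0.0683  0.0313]
2 rows; rotvec [-0.059 -0.001  0.001]
[[-0.06, 1.68, -0.04], [-0.03, -0.001, 0.001]]
[[-0.06, 1.68, 0.01], [-0.03, -0.001, 0.001]]
```

```bash
python3 -m handwheel '[[0.4,[0,0,0],[-0.05,0,0]],[0.4,[-0.1,1.0,0],[-0.02,0,0]],[0.4,[0,1.0,0],[-0.02,0,0]],[0.4,[0,0.8,0],[-0.02,0,0]],[0.4,[0,0,0],[-0.01,0,0]]]'; python3 plan.py C -0.008 -0.004 0.0313 0 20
```

```text
t: 6.75
position: [0.5754, -0.0672, 0.0321]
tcp_rot: [2.256, 2.129, 0.062]
contact_force: [-1.6, -0.2, 5.7]
width: 0.048
t 6.75 at [ 0.5754 -0.0672  0.0321] yaw y -3.32 F [-1.6 -0.2  5.7] w 0.048 q [-0.14  0.63  1.86  0.01  0.59 -0.09]
clamp frame now [-0.014  -0.0032] target world [ 0.5813 -0.0683  0.0313]
1 rows; rotvec [ 0.056 -0.002  0.002]
[[-0.08, 0.59, 0.12], [0.056, -0.002, 0.002]]
```

```bash
python3 -m handwheel '[[0.4,[0,0,0],[0.04,0,0]],[0.4,[0,0,0],[0.01,0,0]],[0.4,[0,0,0],[0,0,0]]]'; python3 plan.py C -0.008 -0.004 0.0313 0 20
```

```text
t: 7.05
position: [0.579, -0.0674, 0.0322]
tcp_rot: [2.281, 2.153, 0.012]
contact_force: [-0.4, -1.0, -3.8]
width: 0.0479
t 7.05 at [ 0.579  -0.0674  0.0322] yaw y -3.32 F [-0.4 -1.  -3.8] w 0.0479 q [-0.14  0.65  1.82  0.    0.66 -0.08]
clamp frame now [-0.0104 -0.0032] target world [ 0.5813 -0.0683  0.0313]
1 rows; rotvec [ 0.009 -0.002  0.001]
[[-0.08, 0.24, 0.09], [0.009, -0.002, 0.001]]
```

Now near the fence; lower to the bench, then creep to contact.

```bash
python3 -m handwheel '[[0.4,[-0.1,0.2,0.1],[0.009,0,0]],[0.4,[0,0.2,0],[0,0,0]],[0.4,[0,0,0],[0,0,0]]]'; python3 plan.py C 0 -0.004 0.0313 0 20
python3 - <<'E'
from h import *;from plant import *
s=camera("scene")
cv2.imwrite("pics/s6.png",cv2.resize(s["frame"][190:280,230:345,::-1],None,fx=6.5,fy=6.5,interpolation=2))
E
```

```text
t: 7.35
position: [0.5809, -0.0683, 0.0312]
tcp_rot: [-2.28, -2.152, 0.004]
contact_force: [0.9, -0.4, -2.2]
width: 0.0479
t 7.35 at [ 0.5809 -0.0683  0.0312] yaw y -3.32 F [ 0.9 -0.4 -2.2] w 0.0479 q [-0.14  0.66  1.81  0.    0.68 -0.08]
clamp frame now [-0.0084 -0.004 ] target world [ 0.5893 -0.0688  0.0313]
1 rows; rotvec [-0.007 -0.003  0.002]
[[-0.0, 0.84, -0.02], [-0.007, -0.003, 0.002]]
```

View pics/s6.png

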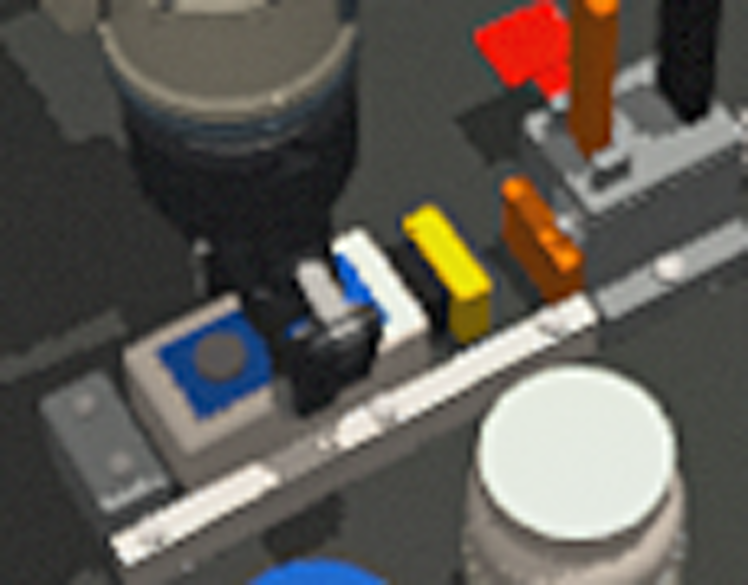

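The cartridge sits between the jaws with gaps at both ends, still ~8 mm from the fence (fence top edge at (280,480)–(590,310) in the crop). Creep in.

```bash
python3 -m handwheel '[[0.4,[0,0.4,0],[0,0,0]],[0.4,[0,0.3,0],[0,0,0]],[0.4,[0,0.1,0],[0,0,0]],[0.4,[0,0,0],[0,0,0]]]'; python3 plan.py C 0 -0.004 0.0313 0 20
```

```text
t: 7.8
position: [0.5847, -0.0685, 0.0314]
tcp_rot: [-2.274, -2.147, 0.014]
contact_force: [-1.5, -0.1, -0.1]
width: 0.048
t 7.8 at [ 0.5847 -0.0685  0.0314] yaw y -3.31 F [-1.5 -0.1 -0.1] w 0.048 q [-0.14  0.66  1.79  0.    0.7  -0.08]
clamp frame now [-0.0046 -0.0039] target world [ 0.5893 -0.0688  0.0313]
1 rows; rotvec [-0.016 -0.003  0.002]
[[-0.01, 0.46, 0.0], [-0.016, -0.003, 0.002]]
```

```bash
python3 -m handwheel '[[0.4,[0,0.3,0],[-0.01,0,0]],[0.4,[0,0.2,0],[0,0,0]],[0.4,[0,0,0],[0,0,0]]]'; python3 plan.py C 0 -0.004 0.0313 0 20
```

```text
t: 8.1
position: [0.5888, -0.0687, 0.0312]
tcp_rot: [-2.279, -2.151, 0.005]
contact_force: [-2.1, 0.3, 2.0]
width: 0.0476
t 8.1 at [ 0.5888 -0.0687  0.0312] yaw y -3.31 F [-2.1  0.3  2. ] w 0.0476 q [-0.14  0.66  1.79  0.    0.7  -0.08]
clamp frame now [-0.0004 -0.0039] target world [ 0.5893 -0.0688  0.0313]
1 rows; rotvec [-0.008 -0.003  0.002]
[[-0.01, 0.04, -0.01], [-0.008, -0.003, 0.002]]
```

```bash
python3 -m handwheel '[[0.4,[0,0.15,0],[-0.005,0,0]],[0.4,[0,0,0],[0,0,0]]]'; python3 -m handwheel '[[0.4,[0,0.15,0],[0,0,0]],[0.4,[0,0,0],[0,0,0]]]'; python3 plan.py C 0 -0.004 0.0313 0 20
```

```text
t: 8.3
position: [0.5894, -0.0687, 0.0311]
tcp_rot: [-2.28, -2.152, 0.002]
contact_force: [-3.7, -0.6, 2.0]
width: 0.048
t: 8.5
position: [0.5894, -0.0687, 0.0312]
tcp_rot: [-2.279, -2.15, 0.005]
contact_force: [-1.2, 0.2, 1.0]
width: 0.0476
t 8.5 at [ 0.5894 -0.0687  0.0312] yaw y -3.34 F [-1.2  0.2  1. ] w 0.0476 q [-0.14  0.66  1.79  0.    0.7  -0.08]
clamp frame now [ 0.0002 -0.0039] target world [ 0.5893 -0.0688  0.0313]
1 rows; rotvec [-0.008 -0.004  0.001]
[[-0.01, -0.02, -0.01], [-0.008, -0.004, 0.001]]
```

```bash
python3 -m handwheel '[[0.4,[0,0.3,0],[-0.005,0,0]],[0.4,[0,0.3,0],[0,0,0]]]'; python3 -m handwheel '[[0.4,[0,0.3,0],[0,0,0]],[0.4,[0,0,0],[0,0,0]]]'; python3 plan.py C 0 -0.004 0.0313 0 20
```

```text
t: 8.7
position: [0.5898, -0.0686, 0.0312]
tcp_rot: [-2.275, -2.146, 0.012]
contact_force: [-14.8, 0.4, 16.5]
width: 0.0478
t: 8.9
position: [0.5897, -0.0686, 0.0315]
tcp_rot: [-2.274, -2.14, 0.018]
contact_force: [0.6, -0.5, -0.5]
width: 0.0475
t 8.9 at [ 0.5897 -0.0686  0.0315] yaw y -3.46 F [ 0.6 -0.5 -0.5] w 0.0475 q [-0.14  0.67  1.78  0.    0.72 -0.08]
clamp frame now [ 0.0004 -0.0038] target world [ 0.5893 -0.0688  0.0313]
1 rows; rotvec [-0.022 -0.005 -0.001]
[[-0.02, -0.04, 0.03], [-0.022, -0.005, -0.001]]
```

Contact with the fence at 15 N. Level and release, then lift.

```bash
python3 -m handwheel '[[0.4,[0,0,0],[-0.02,0,0]],[0.75,[0,0,0],[0,0,0]],[0.75,[0,0,0],[0,0,0]],[0.75,[0,0,0],[0,0,0]]]'; python3 -m handwheel '[[0.85,[0,0,-2],[0,0,0]],[0.85,[0,0,-4],[0,0,0]],[0.85,[0,0,-4],[0,0,0]],[0.85,[0,0,-4],[0,0,0]],[0.5,[-0,-4,-3],[0,0,0]]]'; python3 plan.py C -0.09 -0.004 0.13 0 40
```

```text
t: 9.3
position: [0.5924, -0.0689, 0.0315]
tcp_rot: [2.287, 2.153, 0.012]
contact_force: [-0.0, -0.2, 0.4]
width: 0.0641
t: 9.8
position: [0.5566, -0.0676, 0.2037]
tcp_rot: [2.284, 2.152, 0.015]
contact_force: [-0.0, -0.6, 1.0]
width: 0.0597
t 9.8 at [ 0.5566 -0.0676  0.2037] yaw y -3.4 F [-0.  -0.6  1. ] w 0.0597 q [-0.14  0.36  1.8   0.01  0.97 -0.09]
clamp frame now [-0.0327 -0.0047] target world [ 0.4994 -0.0634  0.13  ]
3 rows; rotvec [ 0.009 -0.004  0.   ]
[[0.01, -1.93, 2.44], [0.003, -0.001, 0.0]]
[[0.02, -1.93, 2.45], [0.003, -0.001, 0.0]]
[[0.02, -1.92, 2.45], [0.003, -0.001, 0.0]]
```

```bash
python3 -m handwheel '[[0,[0,-4,0],[0,0,0]],[0,[0,-4,0],[0,0,0]],[0,[0,-4,0],[0,0,0]],[0,[0,-2,0],[0,0,0]],[0,[0,0,0],[0,0,0]]]'; python3 - <<'E'
from h import *;from plant import *
import pickle
c=camera("top");s=camera("scene");pickle.dump((c,s),open("cams2.pkl","wb"))
cv2.imwrite("pics/t7.png",cv2.resize(c["frame"][185:300,260:420,::-1],None,fx=5,fy=5,interpolation=2))
cv2.imwrite("pics/s7.png",cv2.resize(s["frame"][190:280,230:345,::-1],None,fx=6.5,fy=6.5,interpolation=2))
E
```

```text
t: 10.3
position: [0.4155, -0.0595, 0.2086]
tcp_rot: [2.272, 2.143, 0.032]
contact_force: [-0.0, 0.1, -1.0]
width: -0.0003
```

View pics/t7.png

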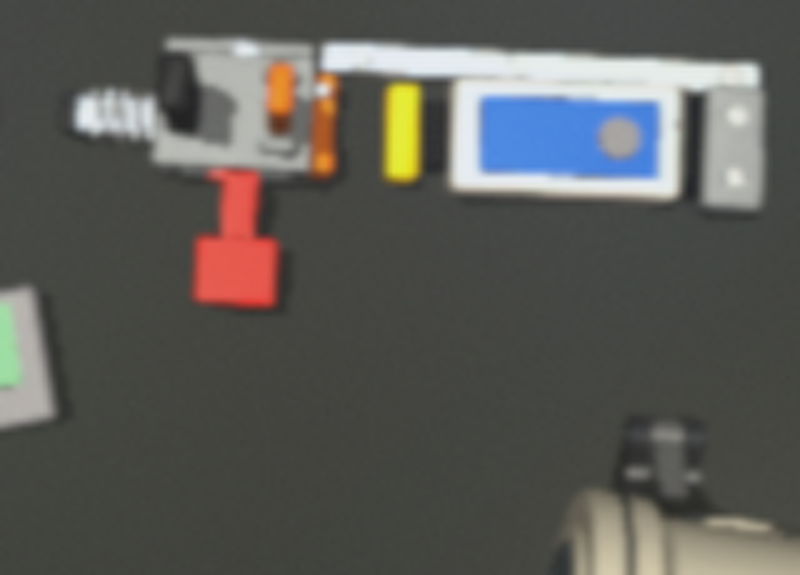

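View pics/s7.png

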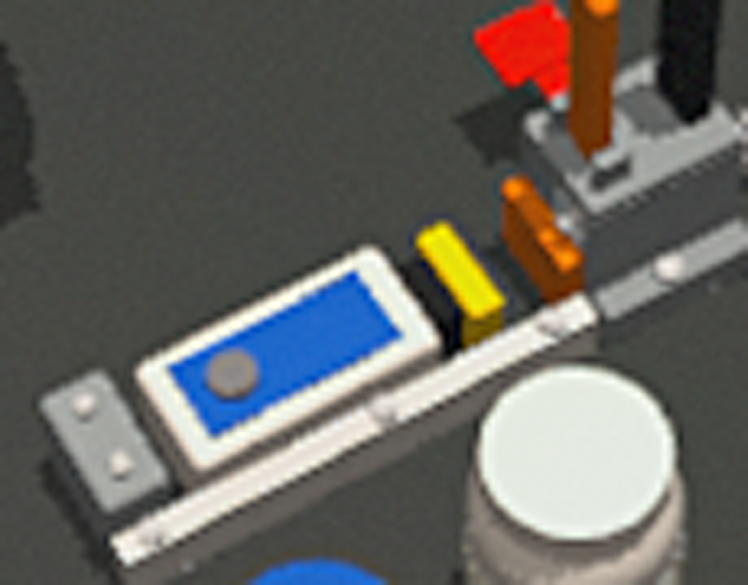

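The cartridge lies along the fence between the jaws, gaps at both ends. I'll do a firm side push with closed fingers to seat it square.

```bash
python3 plan.py C -0.085 -0.003 0.02 0 50
```

```text
t 10.4 at [ 0.4185 -0.0598  0.2091] yaw y -3.34 F [ 0.9 -0.8  0.1] w 0.0001 q [-0.17  0.14  2.09  0.01  0.88 -0.12]
clamp frame now [-0.171  -0.0052] target world [ 0.5045 -0.0627  0.02  ]
5 rows; rotvec [ 0.03  -0.002  0.001]
[[0.03, 1.61, 3.83], [0.006, -0.0, 0.0]]
[[0.04, 1.63, 3.82], [0.006, -0.0, 0.0]]
[[0.04, 1.65, 3.81], [0.006, -0.0, 0.0]]
[[0.04, 1.68, 3.8], [0.006, -0.0, 0.0]]
[[0.04, 1.7, 3.79], [0.006, -0.0, 0.0]]
```

```bash
python3 -m handwheel '[[0,[0,1.6,3.8],[0.03,0,0]],[0,[0,1.6,3.8],[0,0,0]],[0,[0,1.6,3.8],[0,0,0]],[0,[0,1.2,2.5],[0,0,0]],[0,[0,0,0],[0,0,0]]]'; python3 plan.py C -0.06 -0.003 0.015 0 20
```

```text
t: 10.9
position: [0.4965, -0.065, 0.0688]
tcp_rot: [2.275, 2.147, 0.02]
contact_force: [-0.1, 0.4, 0.1]
width: -0.0
t 10.9 at [ 0.4965 -0.065   0.0688] yaw y -3.3 F [-0.1  0.4  0.1] w -0.0 q [-0.16  0.5   2.01  0.    0.62 -0.1 ]
clamp frame now [-0.0928 -0.0057] target world [ 0.5294 -0.0642  0.015 ]
4 rows; rotvec [ 0.018 -0.     0.002]
[[0.07, 0.8, 1.36], [0.005, -0.0, 0.0]]
[[0.07, 0.8, 1.36], [0.005, -0.0, 0.0]]
[[0.07, 0.81, 1.35], [0.005, -0.0, 0.0]]
[[0.07, 0.81, 1.35], [0.005, -0.0, 0.0]]
```

```bash
python3 -m handwheel '[[0,[0.1,0,2.0],[0.015,0,0]],[0,[0.1,0.4,2.0],[0,0,0]],[0,[0.1,0.8,1],[0,0,0]],[0,[0,0.8,0],[0,0,0]],[0,[0,0,0],[0,0,0]]]'; python3 plan.py C -0.05 -0.003 0.015 0 20
```

```text
t: 11.4
position: [0.5246, -0.0637, 0.0194]
tcp_rot: [2.279, 2.153, 0.009]
contact_force: [-0.0, 0.2, 0.4]
width: -0.0001
t 11.4 at [ 0.5246 -0.0637  0.0194] yaw y -3.27 F [-0.   0.2  0.4] w -0.0001 q [-0.14  0.62  1.95  0.    0.56 -0.09]
clamp frame now [-0.0649 -0.0028] target world [ 0.5394 -0.0648  0.015 ]
1 rows; rotvec [0.008 0.    0.002]
[[-0.02, 1.48, 0.45], [0.008, 0.0, 0.002]]
```

```bash
python3 -m handwheel '[[0,[0,0.9,0.3],[0,0,0]],[0,[0,0.8,0],[0,0,0]],[0,[0,0,0],[0,0,0]]]'; python3 -m handwheel '[[0,[0,0.5,0],[0,0,0]],[0,[0,0.4,0],[0,0,0]]]';python3 -m handwheel '[[0,[0,0.4,0],[0,0,0]],[0,[0,0.4,0],[0,0,0]]]'; python3 plan.py C -0.04 -0.003 0.015 0 20
```

```text
t: 11.7
position: [0.5451, -0.0651, 0.0191]
tcp_rot: [2.277, 2.15, 0.013]
contact_force: [0.4, -0.3, -0.2]
width: -0.0003
t: 11.9
position: [0.5516, -0.0652, 0.0195]
tcp_rot: [2.28, 2.153, 0.007]
contact_force: [-14.5, 0.2, 11.3]
width: -0.0002
t: 12.1
position: [0.5513, -0.0649, 0.0188]
tcp_rot: [-2.278, -2.152, 0.011]
contact_force: [-11.7, -0.2, 9.6]
width: -0.0001
t 12.1 at [ 0.5513 -0.0649  0.0188] yaw y -3.26 F [-11.7  -0.2   9.6] w -0.0001 q [-0.14  0.65  1.87 -0.    0.63 -0.08]
clamp frame now [-0.0382 -0.0023] target world [ 0.5494 -0.0654  0.015 ]
1 rows; rotvec [-0.011 -0.001  0.003]
[[-0.06, -0.18, 0.38], [-0.011, -0.001, 0.003]]
```

```bash
python3 -m handwheel '[[0,[0,-2,0],[0,0,0]],[0,[0,-3,-2],[0,0,0]],[0,[0,-2,-5],[0,0,0]],[0,[0,0,-5],[0,0,0]],[1,[0,0,-5],[0,0,0]]]'; python3 plan.py C 0 0.156 0.24 90 50;  python3 plan.py C 0 0.156 0.24 -90 50 | grep rows
```

```text
t: 12.6
position: [0.4765, -0.0604, 0.185]
tcp_rot: [-2.268, -2.142, 0.028]
contact_force: [1.8, -0.4, -0.5]
width: 0.0133
t 12.6 at [ 0.4765 -0.0604  0.185 ] yaw y -3.27 F [ 1.8 -0.4 -0.5] w 0.0133 q [-0.15  0.29  1.96 -0.    0.92 -0.09]
clamp frame now [-0.1131 -0.0023] target world [0.5988 0.0909 0.24  ]
11 rows; rotvec [-0.021 -0.024 -1.568]
[[1.44, 1.02, -0.53], [-0.002, -0.002, -0.143]]
[[1.28, 1.21, -0.53], [-0.002, -0.002, -0.143]]
[[1.09, 1.38, -0.53], [-0.002, -0.002, -0.143]]
[[0.88, 1.52, -0.53], [-0.002, -0.002, -0.143]]
[[0.66, 1.63, -0.52], [-0.002, -0.002, -0.143]]
[[0.42, 1.71, -0.52], [-0.002, -0.002, -0.143]]
[[0.17, 1.75, -0.52], [-0.002, -0.002, -0.143]]
[[-0.09, 1.76, -0.52], [-0.002, -0.002, -0.143]]
[[-0.34, 1.73, -0.51], [-0.002, -0.002, -0.143]]
[[-0.58, 1.67, -0.51], [-0.002, -0.002, -0.143]]
[[-0.81, 1.57, -0.5], [-0.002, -0.002, -0.143]]
11 rows; rotvec [-0.024  0.021  1.573]
```

```bash
python3 -m handwheel '[[1,[0,0,-4],[0,0,-0.14]],[1,[0,1,-2],[0,0,-0.14]],[1,[1,1.4,-1],[0,0,-0.14]],[1,[0.9,1.5,-0.5],[0,0,-0.14]],[1,[0.7,1.6,0],[0,0,-0.14]]]'; python3 plan.py C 0 0.156 0.24 90 50
```

```text
t: 13.1
position: [0.5243, -0.0196, 0.2732]
tcp_rot: [-1.37, -2.815, 0.006]
contact_force: [-0.8, -0.1, 0.6]
width: 0.0845
t 13.1 at [ 0.5243 -0.0196  0.2732] yaw y 38.1 F [-0.8 -0.1  0.6] w 0.0845 q [-0.06  0.23  1.8   0.    1.12 -0.73]
clamp frame now [-0.0677  0.0412] target world [0.5988 0.0909 0.24  ]
6 rows; rotvec [-0.004 -0.011 -0.846]
[[0.68, 2.12, 0.54], [-0.001, -0.002, -0.141]]
[[0.38, 2.19, 0.54], [-0.001, -0.002, -0.141]]
[[0.07, 2.22, 0.54], [-0.001, -0.002, -0.141]]
[[-0.25, 2.21, 0.55], [-0.001, -0.002, -0.141]]
[[-0.55, 2.15, 0.55], [-0.001, -0.002, -0.141]]
[[-0.85, 2.05, 0.55], [-0.001, -0.002, -0.141]]
```

```bash
python3 -m handwheel '[[1,[0.7,2.1,0.3],[0,0,-0.14]],[1,[0.4,2.2,0.3],[0,0,-0.14]],[1,[0.1,2.2,0.3],[0,0,-0.14]],[1,[-0.2,2.2,0.3],[0,0,-0.14]],[1,[-0.5,2.2,0.3],[0,0,-0.14]]]'; python3 plan.py C 0 0.156 0.24 90 50
```

```text
t: 13.6
position: [0.5864, 0.0771, 0.2598]
tcp_rot: [-0.277, -3.122, -0.0]
contact_force: [0.4, 0.7, -0.4]
width: 0.0852
t 13.6 at [0.5864 0.0771 0.2598] yaw y 79.84 F [ 0.4  0.7 -0.4] w 0.0852 q [ 0.11  0.35  1.68  0.    1.13 -1.28]
clamp frame now [-0.0116  0.1415] target world [0.5988 0.0909 0.24  ]
1 rows; rotvec [ 0.    -0.008 -0.118]
[[-0.99, 1.58, 1.98], [0.0, -0.008, -0.118]]
```

```bash
python3 -m handwheel '[[1,[-0.6,0.9,0.8],[0,0,-0.1]],[1,[-0.2,0.4,0.8],[0,0,-0.02]],[1,[0,0,0],[0,0,0]],[1,[0,0,0],[0,0,0]]]'; python3 plan.py C 0 0.156 0.2 90 20
python3 - <<'E'
from h import *;from plant import *
s=camera("scene")
cv2.imwrite("pics/s8.png",cv2.resize(s["frame"][130:260,270:410,::-1],None,fx=5,fy=4.5,interpolation=2))
E
```

```text
t: 14.0
position: [0.5966, 0.0913, 0.2427]
tcp_rot: [-0.08, -3.132, -0.001]
contact_force: [0.8, -0.0, -0.8]
width: 0.0858
t 14.0 at [0.5966 0.0913 0.2427] yaw y 87.09 F [ 0.8 -0.  -0.8] w 0.0858 q [ 0.13  0.38  1.66  0.    1.1  -1.39]
clamp frame now [-0.0022  0.1563] target world [0.5988 0.0909 0.2   ]
3 rows; rotvec [ 0.001 -0.008  0.009]
[[-0.09, -0.01, 1.42], [0.0, -0.003, 0.003]]
[[-0.08, -0.01, 1.42], [0.0, -0.003, 0.003]]
[[-0.08, -0.01, 1.42], [0.0, -0.003, 0.003]]
```

View pics/s8.png

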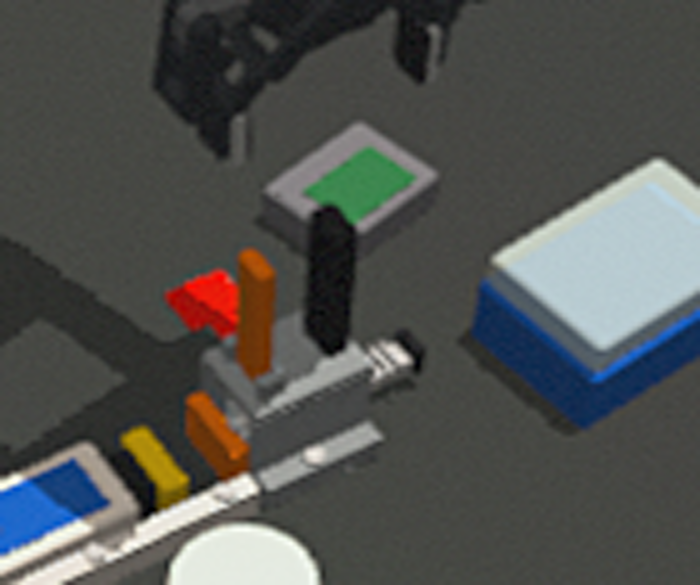

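```bash
python3 -m handwheel '[[1,[-0.2,0,2],[0,0,0.01]],[1,[0,0,2],[0,0,0]],[1,[0,0,1],[0,0,0]],[1,[0,0,0],[0,0,0]]]'; python3 plan.py C 0 0.156 0.131 90 20
python3 - <<'E'
from h import *;from plant import *
s=camera("scene")
cv2.imwrite("pics/s9.png",cv2.resize(s["frame"][130:260,270:410,::-1],None,fx=5,fy=4.5,interpolation=2))
E
```

```text
t: 14.45
position: [0.5984, 0.089, 0.194]
tcp_rot: [-0.108, -3.135, -0.002]
contact_force: [-0.4, -0.4, -0.2]
width: 0.0856
t 14.45 at [0.5984 0.089  0.194 ] yaw y 86.06 F [-0.4 -0.4 -0.2] w 0.0856 q [ 0.13  0.44  1.7   0.    1.01 -1.38]
clamp frame now [-0.0003  0.1541] target world [0.5988 0.0909 0.131 ]
4 rows; rotvec [ 0.001 -0.005 -0.009]
[[-0.01, 0.05, 1.57], [0.0, -0.001, -0.002]]
[[-0.01, 0.05, 1.57], [0.0, -0.001, -0.002]]
[[-0.01, 0.05, 1.57], [0.0, -0.001, -0.002]]
[[-0.01, 0.05, 1.57], [0.0, -0.001, -0.002]]
```

View pics/s9.png

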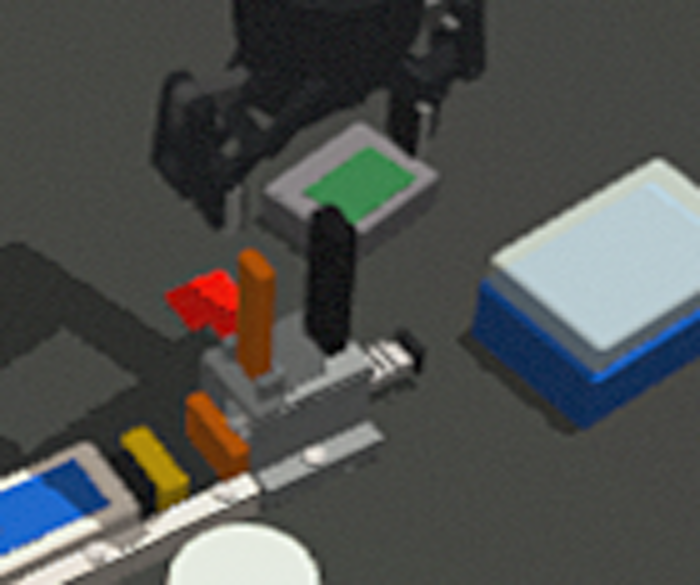

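```bash
python3 - <<'E'
from h import *;import pickle
c,s=pickle.load(open("cams2.pkl","rb"))
CL=(0.5895,-0.0648,-0.0595)
P=tf(CL,np.array([[0,164,175],[0,124,168],[-10,119,168],[10,119,168],[-10,129,168],[10,129,168]])/1000)
for cam,o,k in((c,(260,185),(5,5)),(s,(270,130),(5,4.5))): print(((proj(cam,P)-o)*k).round(0).tolist())
E
```

```text
[[176.0, 82.0], [281.0, 89.0], [293.0, 116.0], [296.0, 64.0], [267.0, 114.0], [269.0, 62.0]]
[[331.0, 214.0], [254.0, 256.0], [232.0, 247.0], [256.0, 275.0], [251.0, 238.0], [276.0, 266.0]]
```

Predicted trigger and handle tops (254,256) and (331,214) match the picture. Descend.

```bash
python3 -m handwheel '[[1,[0,0.3,1.8],[0,0,-0.01]],[1,[0,0.1,2],[0,0,0]],[1,[0,0,2],[0,0,0]],[1,[0,0,0.8],[0,0,0]],[1,[0,0,0],[0,0,0]]]'; python3 plan.py C 0 0.157 0.131 90 20
```

```text
t: 15.0
position: [0.6031, 0.0929, 0.1333]
tcp_rot: [0.096, 3.134, 0.004]
contact_force: [0.2, -0.6, -1.1]
width: 0.0855
t 15.0 at [0.6031 0.0929 0.1333] yaw y 86.5 F [ 0.2 -0.6 -1.1] w 0.0855 q [ 0.13  0.52  1.73  0.    0.88 -1.38]
clamp frame now [0.0042 0.1583] target world [0.5988 0.0919 0.131 ]
1 rows; rotvec [ 0.003  0.006 -0.002]
[[0.42, -0.13, 0.23], [0.003, 0.006, -0.002]]
```

```bash
python3 -m handwheel '[[1,[0.4,-0.2,0.2],[0,0.006,0]],[1,[0,0,0],[0,0,0]]]'; python3 plan.py C 0 0.1565 0.131 90 20;python3 -m handwheel '[[0.34,[0,0,0],[0,0,0]],[0.34,[0,0,0],[0,0,0]],[0.34,[0,0,0],[0,0,0]],[0.34,[0,0,0],[0,0,0]],[0.34,[0,0,0],[0,0,0]]]'; python3 plan.py C 0 0.1565 0.131 90 20
```

```text
t: 15.2
position: [0.5998, 0.0911, 0.1331]
tcp_rot: [0.096, 3.138, 0.005]
contact_force: [0.1, -0.1, -1.0]
width: 0.0853
t 15.2 at [0.5998 0.0911 0.1331] yaw y 86.49 F [ 0.1 -0.1 -1. ] w 0.0853 q [ 0.13  0.52  1.74  0.    0.88 -1.38]
clamp frame now [0.001  0.1562] target world [0.5988 0.0914 0.131 ]
1 rows; rotvec [ 0.003  0.002 -0.002]
[[0.1, 0.03, 0.21], [0.003, 0.002, -0.002]]
t: 15.7
position: [0.6013, 0.0909, 0.1379]
tcp_rot: [0.096, 3.133, 0.005]
contact_force: [4.7, -3.5, -11.9]
width: 0.0299
t 15.7 at [0.6013 0.0909 0.1379] yaw y 86.5 F [  4.7  -3.5 -11.9] w 0.0299 q [ 0.13  0.51  1.73  0.    0.89 -1.38]
clamp frame now [0.0026 0.1561] target world [0.5988 0.0914 0.131 ]
1 rows; rotvec [ 0.003  0.007 -0.002]
[[0.26, 0.04, 0.69], [0.003, 0.007, -0.002]]
```

```bash
python3 -m handwheel '[[0.98,[0,0,0],[0,0,0]],[0.98,[0,0,0],[0,0,0]],[0.98,[0.2,0,0.4],[0,0.007,0]],[0.98,[0,0,0],[0,0,0]],[0.98,[0,0,0],[0,0,0]]]'; python3 plan.py C 0 0.1565 0.131 90 20
cat > look.py <<'E'
import sys
from h import *;from plant import *
s=camera("scene")
cv2.imwrite("pics/%s.png"%sys.argv[1],cv2.resize(s["frame"][150:270,230:370,::-1],None,fx=5.5,fy=5,interpolation=2))
E
python3 look.py s10
```

```text
t: 16.2
position: [0.5997, 0.0899, 0.1345]
tcp_rot: [0.096, 3.14, 0.003]
contact_force: [0.5, -0.7, 0.2]
width: 0.0838
t 16.2 at [0.5997 0.0899 0.1345] yaw y 86.49 F [ 0.5 -0.7  0.2] w 0.0838 q [ 0.13  0.52  1.74  0.    0.89 -1.38]
clamp frame now [0.001 0.155] target world [0.5988 0.0914 0.131 ]
1 rows; rotvec [ 0.002  0.    -0.002]
[[0.1, 0.15, 0.35], [0.002, 0.0, -0.002]]
```

View pics/s10.png

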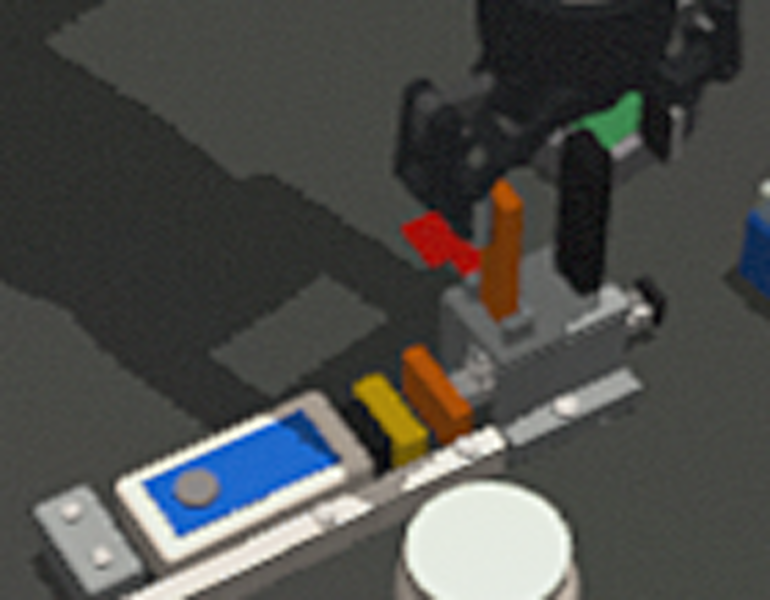

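The trigger is back at rest and the jaw (410–470, 350–440) has advanced toward the cap. Next strokes.

```bash
python3 -m handwheel '[[0.34,[0.1,0.2,0.3],[0,0,0]],[0.34,[0,0,0],[0,0,0]],[0.34,[0,0,0],[0,0,0]],[0.34,[0,0,0],[0,0,0]],[0.34,[0,0,0],[0,0,0]]]';python3 plan.py C 0 0.1565 0.131 90 20|head -2; python3 -m handwheel '[[0.98,[0,0,0],[0,0,0]],[0.98,[0,0,0],[0,0,0]],[0.98,[0.2,0.1,0.4],[0,0.005,0]],[0.98,[0,0,0],[0,0,0]],[0.98,[0,0,0],[0,0,0]]]'; python3 plan.py C 0 0.1565 0.131 90 20; python3 look.py s11
```

```text
t: 16.75
position: [0.5995, 0.0902, 0.1338]
tcp_rot: [0.093, 3.137, -0.004]
contact_force: [2.2, 0.9, -5.3]
width: 0.0312
t 16.75 at [0.5995 0.0902 0.1338] yaw y 86.6 F [ 2.2  0.9 -5.3] w 0.0312 q [ 0.13  0.52  1.74 -0.    0.88 -1.38]
clamp frame now [0.0008 0.1554] target world [0.5988 0.0914 0.131 ]
t: 17.25
position: [0.5969, 0.0909, 0.1283]
tcp_rot: [-0.092, -3.136, 0.005]
contact_force: [0.3, -0.0, 0.8]
width: 0.0838
t 17.25 at [0.5969 0.0909 0.1283] yaw y 86.62 F [ 0.3 -0.   0.8] w 0.0838 q [ 0.13  0.53  1.74 -0.    0.88 -1.38]
clamp frame now [-0.0018  0.1559] target world [0.5988 0.0914 0.131 ]
1 rows; rotvec [-0.003 -0.004  0.001]
[[-0.18, 0.06, -0.27], [-0.003, -0.004, 0.001]]
```

View pics/s11.png

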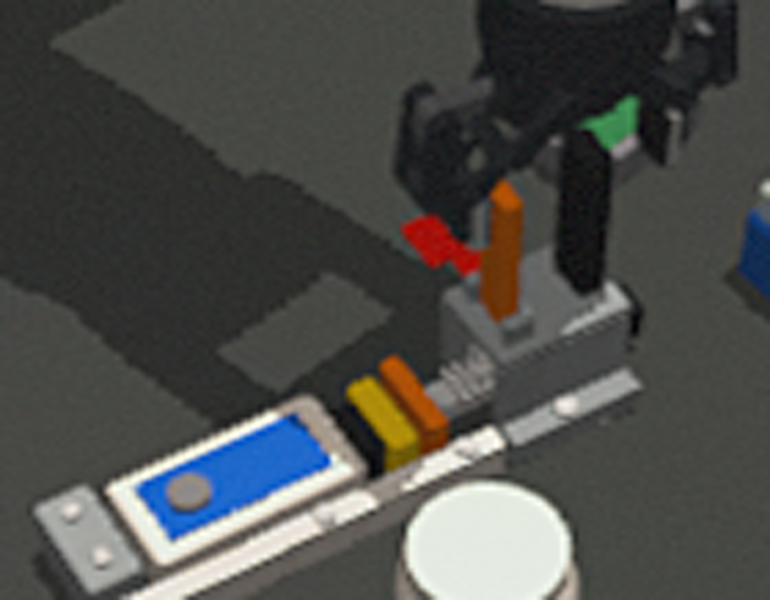

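The jaw reached the cap and has begun sliding the cartridge along. Third stroke.

```bash
python3 -m handwheel '[[0.34,[-0.1,0.1,-0.1],[0,0,0]],[0.34,[0,0,0],[0,0,0]],[0.34,[0,0,0],[0,0,0]],[0.34,[0,0,0],[0,0,0]],[0.34,[0,0,0],[0,0,0]]]';python3 plan.py C 0 0.1565 0.131 90 20|head -2; python3 -m handwheel '[[0.98,[0,0,0],[0,0,0]],[0.98,[0,0,0],[0,0,0]],[0.98,[0,0.1,0],[0,0,0]],[0.98,[0,0,0],[0,0,0]],[0.98,[0,0,0],[0,0,0]]]'; python3 plan.py C 0 0.1565 0.131 90 20; python3 look.py s12
```

```text
t: 17.8
position: [0.5985, 0.0901, 0.1326]
tcp_rot: [-0.09, -3.137, 0.012]
contact_force: [2.9, -1.7, -10.0]
width: 0.0311
t 17.8 at [0.5985 0.0901 0.1326] yaw y 86.71 F [  2.9  -1.7 -10. ] w 0.0311 q [ 0.13  0.52  1.74 -0.01  0.89 -1.37]
clamp frame now [-0.0002  0.1551] target world [0.5988 0.0914 0.131 ]
t: 18.3
position: [0.5985, 0.0905, 0.1326]
tcp_rot: [-0.09, -3.137, 0.013]
contact_force: [-0.9, -0.4, 0.2]
width: 0.0839
t 18.3 at [0.5985 0.0905 0.1326] yaw y 86.71 F [-0.9 -0.4  0.2] w 0.0839 q [ 0.13  0.52  1.74 -0.01  0.89 -1.37]
clamp frame now [-0.0003  0.1555] target world [0.5988 0.0914 0.131 ]
1 rows; rotvec [-0.009 -0.003  0.002]
[[-0.03, 0.1, 0.15], [-0.009, -0.003, 0.002]]
```

View pics/s12.png

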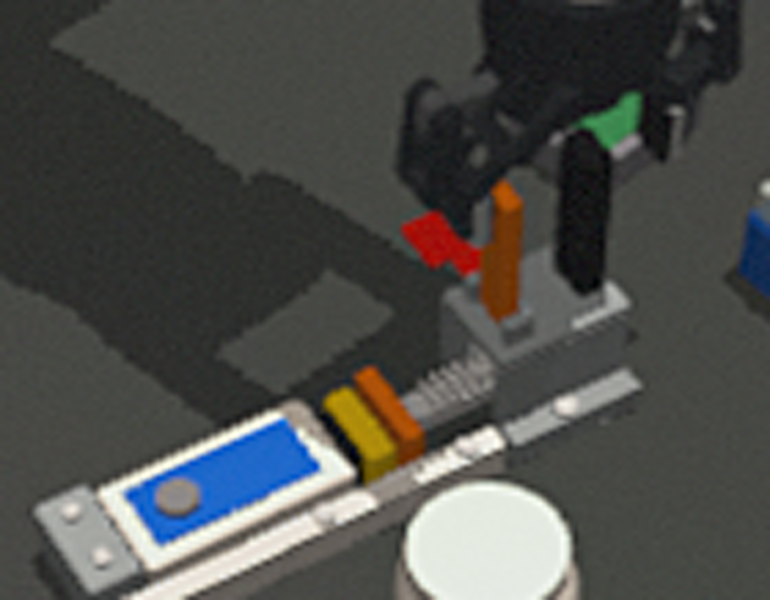

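Cartridge now meets the fixed jaw and the cap has begun to move in (black neck at (350,440) is narrower). Fourth stroke.

```bash
python3 -m handwheel '[[0.34,[0,0.1,0.1],[0,0,0]],[0.34,[0,0,0],[0,0,0]],[0.34,[0,0,0],[0,0,0]],[0.34,[0,0,0],[0,0,0]],[0.34,[0,0,0],[0,0,0]]]';python3 plan.py C 0 0.1565 0.131 90 20|head -2; python3 -m handwheel '[[0.98,[0,0,0],[0,0,0]],[0.98,[0,0,0],[0,0,0]],[0.98,[0,0.1,0.2],[0,0,0]],[0.98,[0,0,0],[0,0,0]],[0.98,[0,0,0],[0,0,0]]]'; python3 plan.py C 0 0.1565 0.131 90 20; python3 look.py s13
```

```text
t: 18.85
position: [0.5995, 0.0893, 0.1351]
tcp_rot: [-0.088, -3.139, 0.021]
contact_force: [3.0, 0.1, -7.1]
width: 0.0328
t 18.85 at [0.5995 0.0893 0.1351] yaw y 86.78 F [ 3.   0.1 -7.1] w 0.0328 q [ 0.13  0.52  1.73 -0.02  0.89 -1.37]
clamp frame now [0.0008 0.1544] target world [0.5988 0.0914 0.131 ]
t: 19.35
position: [0.5989, 0.0889, 0.1319]
tcp_rot: [-0.087, -3.137, 0.025]
contact_force: [0.7, -0.0, -0.5]
width: 0.0838
t 19.35 at [0.5989 0.0889 0.1319] yaw y 86.82 F [ 0.7 -0.  -0.5] w 0.0838 q [ 0.14  0.52  1.73 -0.02  0.89 -1.37]
clamp frame now [0.0002 0.1539] target world [0.5988 0.0914 0.131 ]
1 rows; rotvec [-0.016 -0.003  0.004]
[[0.02, 0.26, 0.09], [-0.016, -0.003, 0.004]]
```

View pics/s13.png

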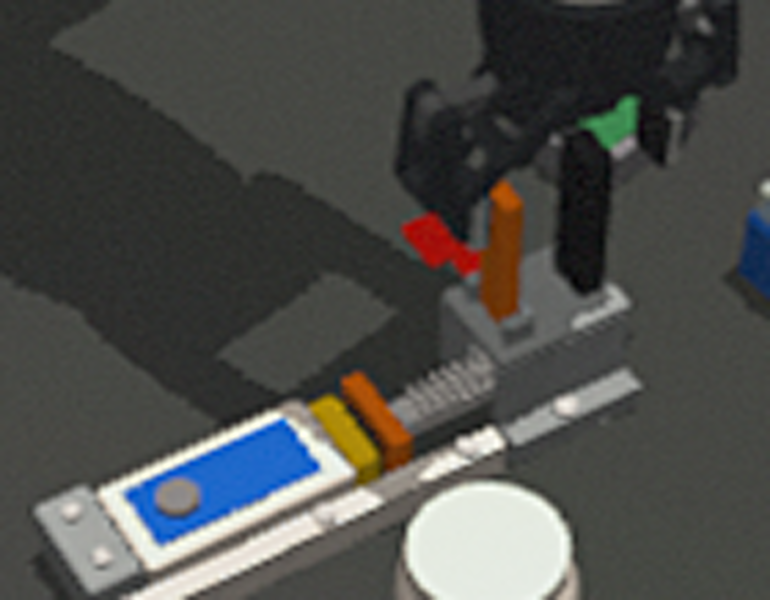

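The cap now touches the body (no black neck at (345,440)). Another stroke, to see it stop short.

```bash
python3 -m handwheel '[[0.98,[0,0.3,0.1],[-0.016,0,0]],[0.98,[0,0,0],[0,0,0]],[0.34,[0,0,0],[0,0,0]],[0.34,[0,0,0],[0,0,0]],[0.34,[0,0,0],[0,0,0]]]'; python3 -m handwheel '[[0.34,[0,0,0],[0,0,0]],[0.34,[0,0,0],[0,0,0]],[0.34,[0,0,0],[0,0,0]]]';python3 plan.py C 0 0.1565 0.131 90 20|head -2;python3 look.py s14
```

```text
t: 19.9
position: [0.5996, 0.0852, 0.1343]
tcp_rot: [-0.079, -3.139, 0.018]
contact_force: [-10.4, -39.0, 38.8]
width: 0.0422
t: 20.2
position: [0.5996, 0.0857, 0.1347]
tcp_rot: [-0.084, -3.139, 0.016]
contact_force: [0.6, 1.3, 0.2]
width: 0.0394
t 20.2 at [0.5996 0.0857 0.1347] yaw y 86.95 F [0.6 1.3 0.2] w 0.0394 q [ 0.13  0.52  1.73 -0.01  0.89 -1.38]
clamp frame now [0.0012 0.1509] target world [0.5988 0.0914 0.131 ]
```

View pics/s14.png

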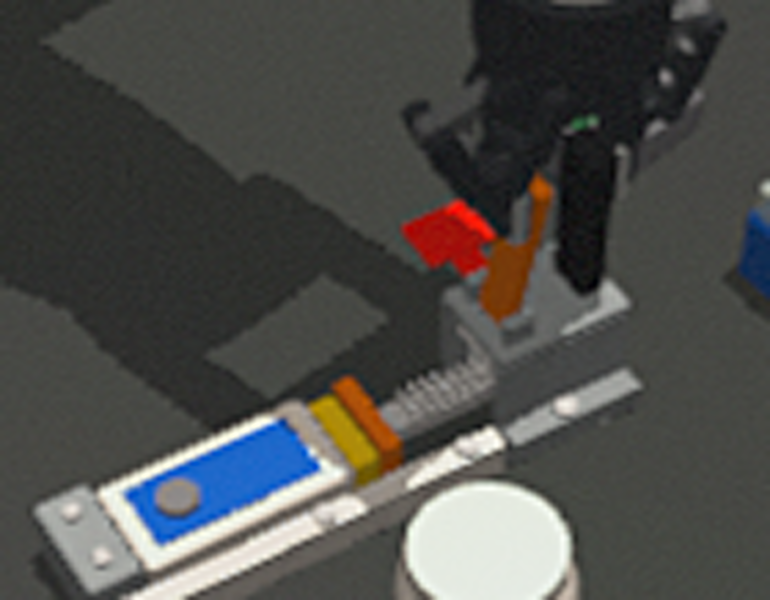

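Stopped short at 39 mm opening with ~40 N reaction, and the cap stays home with the jaw tight against it. Open, lift and go to the tab.

```bash
python3 -m handwheel '[[0.98,[0,0,0],[0,0,0]],[0.98,[0,0,0],[0,0,0]],[0.98,[0,0.2,0],[0,0,0]],[0.98,[0,0.2,0],[0,0,0]]]'; python3 -m handwheel '[[0.98,[0,0,-2],[0,0,0]],[0.98,[0,0,-4],[0,0,0]],[0.98,[0,0,-4],[0,0,0]],[0.3,[0,0,-2],[0,0,0]],[0,[1,0,0],[0,0,0]]]'
python3 - <<'E'
from h import *;import pickle
c,s=pickle.load(open("cams2.pkl","rb"))
CL=(0.5895,-0.0648,-0.0595)
P=unproj(c,np.array([(195,238),(278,238),(278,306),(194,303)])/5+(260,185),.052)
d=P[:,:2]-CL[:2];C,S=np.cos(CL[2]),np.sin(CL[2]);print(np.c_[C*d[:,0]+S*d[:,1],-S*d[:,0]+C*d[:,1]].round(4).tolist())
E
python3 plan.py C -0.07 0.143 0.18 90 40
```

```text
t: 20.65
position: [0.5991, 0.0884, 0.1337]
tcp_rot: [-0.083, -3.137, 0.018]
contact_force: [0.7, -0.4, 0.3]
width: 0.0841
t: 21.15
position: [0.5898, 0.0927, 0.2572]
tcp_rot: [-0.081, -3.136, 0.015]
contact_force: [-0.3, -0.7, 0.1]
width: 0.057
[[-0.0526, 0.1574], [-0.051, 0.1222], [-0.0797, 0.1209], [-0.0801, 0.1564]]
t 21.15 at [0.5898 0.0927 0.2572] yaw y 87.03 F [-0.3 -0.7  0.1] w 0.057 q [ 0.14  0.36  1.67 -0.01  1.12 -1.37]
clamp frame now [-0.0091  0.1572] target world [0.5281 0.0821 0.18  ]
3 rows; rotvec [-0.01  -0.004  0.008]
[[2.02, -0.43, 2.59], [-0.003, -0.001, 0.003]]
[[2.03, -0.45, 2.58], [-0.003, -0.001, 0.003]]
[[2.03, -0.46, 2.58], [-0.003, -0.001, 0.003]]
```

```bash
python3 -m handwheel '[[0,[2.5,-0.6,0],[0,0,0]],[0,[2.5,-0.6,0],[0,0,0]],[0,[1,-0.5,2],[0,0,0.008]],[0,[0,0,3],[0,0,0]],[0,[0,0,0],[0,0,0]]]'; python3 plan.py C -0.069 0.140 0.075 90 40
```

```text
t: 21.65
position: [0.5205, 0.0794, 0.203]
tcp_rot: [-0.092, -3.133, 0.013]
contact_force: [-0.9, 0.2, 0.0]
width: -0.0003
t 21.65 at [0.5205 0.0794 0.203 ] yaw y 86.64 F [-0.9  0.2  0. ] w -0.0003 q [ 0.13  0.32  1.86 -0.01  0.96 -1.37]
clamp frame now [-0.0775  0.1398] target world [0.5289 0.0791 0.075 ]
4 rows; rotvec [-0.009 -0.007  0.001]
[[-0.23, 0.03, 3.2], [-0.002, -0.002, 0.0]]
[[-0.23, 0.03, 3.2], [-0.002, -0.002, 0.0]]
[[-0.22, 0.02, 3.2], [-0.002, -0.002, 0.0]]
[[-0.22, 0.01, 3.2], [-0.002, -0.002, 0.0]]
```

```bash
python3 -m handwheel '[[0,[-0.6,0,3],[0,-0.006,0]],[0,[-0.2,0,3],[0,0,0]],[0,[0,0,3],[0,0,0]],[0,[0,0,2],[0,0,0]],[0,[0,0,0],[0,0,0]]]'; python3 plan.py C -0.069 0.140 0.055 90 40; python3 look.py s15
```

```text
t: 22.15
position: [0.5282, 0.0793, 0.091]
tcp_rot: [-0.091, -3.14, 0.012]
contact_force: [0.4, 1.1, 0.8]
width: -0.0002
t 22.15 at [0.5282 0.0793 0.091 ] yaw y 86.68 F [0.4 1.1 0.8] w -0.0002 q [ 0.13  0.5   1.91 -0.01  0.73 -1.37]
clamp frame now [-0.0698  0.1402] target world [0.5289 0.0791 0.055 ]
1 rows; rotvec [-0.008 -0.     0.002]
[[-0.08, 0.01, 3.6], [-0.008, -0.0, 0.002]]
```

View pics/s15.png

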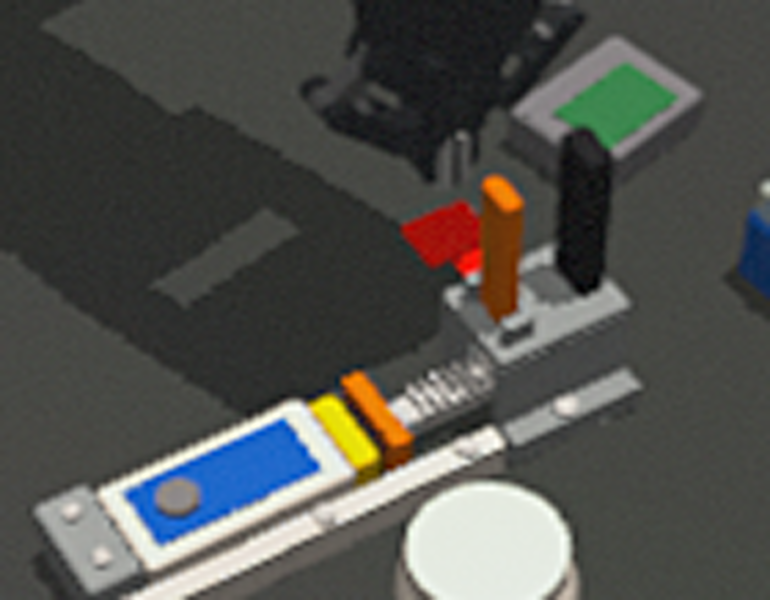

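Cap home, trigger at rest, fingers right over the tab (tab at (440,230)). Press down gently.

```bash
python3 -m handwheel '[[0,[0,0,1.5],[0,0,0]],[0,[0,0,1.2],[0,0,0]],[0,[0,0,0.7],[0,0,0]],[0,[0,0,0],[0,0,0]]]'; python3 plan.py C -0.069 0.140 0.042 90 40
```

```text
t: 22.6
position: [0.5315, 0.0798, 0.0589]
tcp_rot: [0.09, 3.133, -0.01]
contact_force: [-0.7, 0.0, 0.3]
width: 0.0002
t 22.6 at [0.5315 0.0798 0.0589] yaw y 86.7 F [-0.7  0.   0.3] w 0.0002 q [ 0.13  0.56  1.92 -0.01  0.66 -1.37]
clamp frame now [-0.0665  0.1409] target world [0.5289 0.0791 0.042 ]
1 rows; rotvec [-0.006  0.007  0.002]
[[0.26, -0.08, 1.69], [-0.006, 0.007, 0.002]]
```

```bash
python3 -m handwheel '[[0,[0.2,0,0.6],[0,0.007,0]],[0,[0,0,0.4],[0,0,0]],[0,[0,0,0.4],[0,0,0]],[0,[0,0,0.2],[0,0,0]]]'; python3 plan.py C -0.069 0.140 0.043 90 40
```

```text
t: 23.0
position: [0.5302, 0.08, 0.0439]
tcp_rot: [0.091, 3.139, -0.009]
contact_force: [-1.3, -0.0, 8.7]
width: -0.0001
t 23.0 at [0.5302 0.08   0.0439] yaw y 86.69 F [-1.3 -0.   8.7] w -0.0001 q [ 0.13  0.59  1.92 -0.01  0.63 -1.37]
clamp frame now [-0.0678  0.141 ] target world [0.5289 0.0791 0.043 ]
1 rows; rotvec [-0.006  0.001  0.002]
[[0.12, -0.1, 0.09], [-0.006, 0.001, 0.002]]
```

```bash
python3 -m handwheel '[[0,[0,0,0.2],[0,0,0]],[0,[0,0,0.2],[0,0,0]],[0,[0,0,0.1],[0,0,0]],[0,[0,0,0.1],[0,0,0]],[0,[0,0,0.1],[0,0,0]]]'; python3 plan.py C -0.069 0.140 0.043 90 40;python3 -m handwheel '[[0,[0,0,0.1],[0,0,0]],[0,[0,0,0.1],[0,0,0]],[0,[0,0,0.1],[0,0,0]],[0,[0,0,0.1],[0,0,0]],[0,[0,0,0.1],[0,0,0]]]'; python3 look.py s16
```

```text
t: 23.5
position: [0.5303, 0.08, 0.0434]
tcp_rot: [0.091, 3.138, -0.009]
contact_force: [-2.7, 0.0, 9.8]
width: -0.0001
t 23.5 at [0.5303 0.08   0.0434] yaw y 86.68 F [-2.7  0.   9.8] w -0.0001 q [ 0.13  0.59  1.92 -0.01  0.63 -1.37]
clamp frame now [-0.0677  0.141 ] target world [0.5289 0.0791 0.043 ]
1 rows; rotvec [-0.006  0.002  0.002]
[[0.13, -0.1, 0.04], [-0.006, 0.002, 0.002]]
t: 24.0
position: [0.5304, 0.08, 0.0433]
tcp_rot: [0.091, 3.137, -0.008]
contact_force: [-3.1, 0.0, 12.3]
width: -0.0004
```

View pics/s16.png

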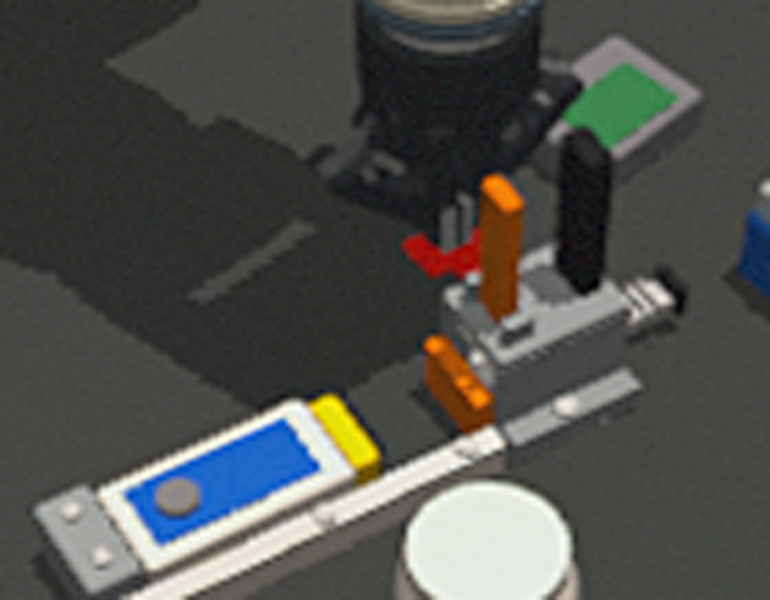

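The jaw has sprung back against the head (430–490, 340–430), and the cartridge stays put with its cap home. Hold a little longer, then retreat.

```bash
python3 -m handwheel '[[0,[0,0,0.1],[0,0,0]],[0,[0,0,0.1],[0,0,0]],[0,[0,0,0.1],[0,0,0]],[0,[0,0,0.1],[0,0,0]],[0,[0,0,0.1],[0,0,0]]]'; python3 -m handwheel '[[0,[0,0,-1.5],[0,0,0]],[0,[0,0,-3],[0,0,0]],[0,[0.5,0,-5],[0,0,0]],[0,[1,0,-5],[0,0,0]],[0,[3,0,-4],[0,0,0]]]';python3 -m handwheel '[[0,[4,0,0],[0,0,0]],[0,[3,0,0],[0,0,0]],[0,[2,0,0],[0,0,0]],[0,[0,0,0],[0,0,0]],[0,[0,0,0],[0,0,0]]]'; python3 - <<'E'
from h import *;from plant import *
import pickle
c=camera("top");s=camera("scene");pickle.dump((c,s),open("cams2.pkl","wb"))
cv2.imwrite("pics/t17.png",cv2.resize(c["frame"][185:300,260:420,::-1],None,fx=5,fy=5,interpolation=2))
cv2.imwrite("pics/s17.png",cv2.resize(s["frame"][150:310,130:430,::-1],None,fx=2.6,fy=2.6,interpolation=2))
cv2.imwrite("pics/t17w.png",cv2.resize(c["frame"][120:310,180:510,::-1],None,fx=2.4,fy=2.4,interpolation=2))
a=cv2.imread("pics/top0.png");d=np.abs(a.astype(int)-c["frame"][:,:,::-1]).max(2)
cv2.imwrite("pics/d17.png",np.clip(d*3,0,255).astype(np.uint8))
E
```

```text
t: 24.55
position: [0.5304, 0.08, 0.0433]
tcp_rot: [0.091, 3.136, -0.008]
contact_force: [-4.5, -0.9, 12.5]
width: -0.0003
t: 25.05
position: [0.4849, 0.0832, 0.2288]
tcp_rot: [-0.093, -3.137, 0.01]
contact_force: [0.2, 0.0, -0.0]
width: -0.0003
t: 25.55
position: [0.3938, 0.0892, 0.2358]
tcp_rot: [0.092, 3.128, -0.004]
contact_force: [0.8, 0.3, -0.1]
width: -0.0001
```

View pics/t17.png

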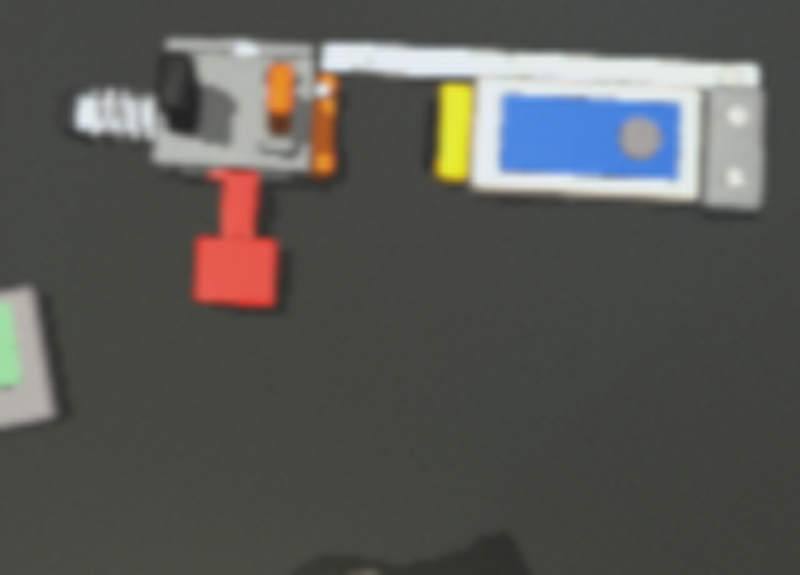

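View pics/s17.png

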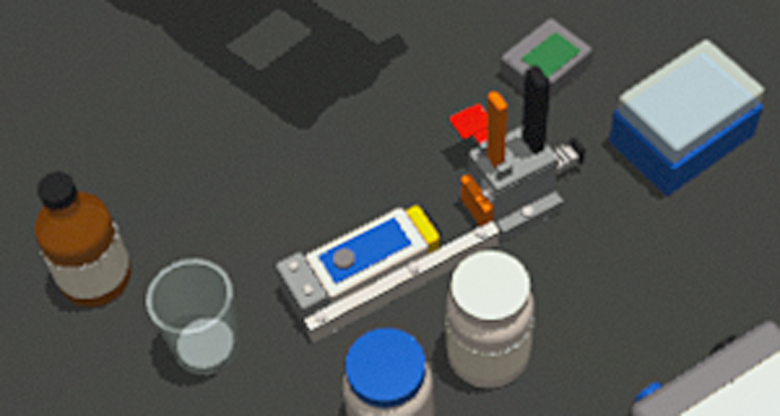

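View pics/d17.png

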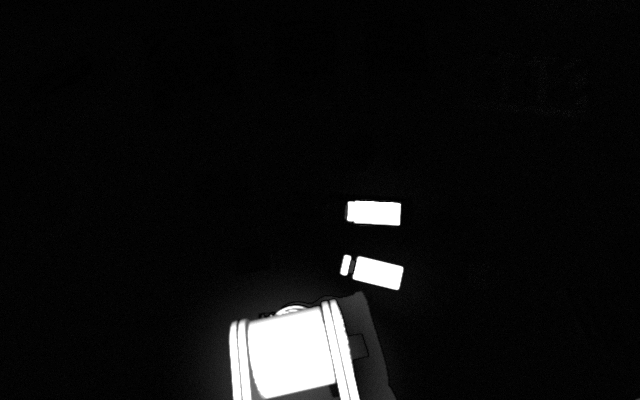

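```bash
python3 - <<'E' | tail -4
import sys;sys.path.insert(0,'.')
from fit2 import *
kt=[(25,50,40,475,79),(25,-50,40,702,89),(-25,-50,40,698,199),(-25,50,40,470,189)]
rel(fit(kt,None,(.53,-.06,-.05)))
P=unproj(c,np.array([(337,78),(333,177)])/5+(260,185),.041)
d=P[:,:2]-CL[:2];C,S=np.cos(CL[2]),np.sin(CL[2]);print("jaw face",(-S*d[:,0]+C*d[:,1]).round(4))
E
```

```text
fit [ 0.5877 -0.0738 -0.0589] -3.38
[[-0.4, -0.6], [0.2, -0.4], [0.4, 0.6], [-0.2, 0.4]]
in clamp mm [-1.3 -9.1] 0.03
jaw face [0.1    0.0998]
```

Cartridge at clamp y ≈ −9 mm (expected −10), 0.03° off square, jaw face at +100 mm (fully open). Handing in.

```bash
python3 -c "
from plant import *
print(finish_job())"
```

```text
the job is handed in; nothing more can be done
None
```

The cartridge is pressed home in the clamp and the job is handed in at about 25.7 s of the 69 s allowed.

**What I did**
- I gripped the cartridge by its body, moved it into the bed mostly sliding, though the force readings show it was slightly lifted for part of the way. I then seated it against the fence with a side push of about 14 N.
- I squeezed the trigger five times. The first four walked the jaw forward until the cap was home. The fifth stopped short at 39 mm opening with about 39 N of reaction.
- I pressed the red tab with up to about 12.5 N until the jaw sprang open, held it a moment longer, then withdrew clear of everything.

**Last checks**
- **Position:** the top picture puts the cartridge at clamp x −1.3 mm, y −9.1 mm and 0.03° off square. The ideal is 0 and −10 mm, so this is within the roughly 2 mm camera calibration error.
- **Cap:** it looks fully home, with no black neck showing.
- **Jaw and trigger:** the jaw face is at clamp y +100 mm, which is fully open, and the trigger is back at rest.
- **Surroundings:** comparing the top pictures from before and after shows only the cartridge and the arm changed.
- **Disagreement:** pose fits from the scene camera were up to a few millimetres and 2° off those from the top camera, so I relied on the top view and the contact forces.

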